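# Load the curing unit, wind its tray in and press-turn it to run

## Task

Change over the light-curing unit: take every finished board (yellow carrier) out of its tray and lay it flat in the grey tray on the left, and lay every fresh board (blue carrier) flat in a bay of its own with its length pointing into the chamber. Wind the tray fully home with the hand crank, three turns clockwise, not by pushing the tray; only then press the selector knob down, turn it clockwise from the red mark to the green mark and let it spring up again. Leave the bottle, spool and screwdriver alone.

Things in the scene. Friction and masses are not known exactly. Their poses are not given: they have to be found in the camera images.
- curer: Light-curing unit, fixed: base 300 (x) x 260 (y) x 10 mm; on its far half a chamber 142 mm deep, 262 mm wide, 110 mm high, white top, amber sides, open in front. Origin on the bench at the chamber's open front, middle; x points into the chamber.
- tray_mid (a point): Middle of the floor (upper face, 26 mm above the bench) of the unit's aluminium tray; x points into the chamber, y along the row of 3 bays. Bays are 114 (x) x 62 (y) mm inside, walls 3 mm thick and 10 mm high. The tray starts wound out in front of the chamber and travels 150 mm along x; a carrier on it clears the chamber's ceiling.
- bay1 (a point): Centre of the floor of bay 1 of the tray (65 mm from the next bay); axes as tray_mid.
- bay2 (a point): Centre of the floor of bay 2 of the tray (65 mm from the next bay); axes as tray_mid.
- bay3 (a point): Centre of the floor of bay 3 of the tray (65 mm from the next bay); axes as tray_mid.
- tray (a joint): How far the tray has moved into the chamber, m: 0 fully out (start), 0.150 fully home. It is geared to the crank: 50 mm a turn.
- crank (a joint): Hand crank on the right half of the chamber top; rad turned clockwise seen from above. 0 with the tray fully out, 18.85 (three full turns, at a stop) with it fully home. Takes about 3 N at the handle; stays where it is left.
- crank_axis (a point): Point on the crank's upright axis, level with crank_grip; fixed on the unit. The chamber top is 55 mm below it.
- crank_grip (a point): Point on the axis of the crank's handle, where to grip it: an upright black cylinder, 22 mm across and 46 mm tall, that swivels freely on the crank arm, 45 mm from the crank's axis. The handle's top is 20 mm above this point, the crank arm (18 mm wide) 27 mm below it. At crank 0 the handle is on the side of the axis towards the tray's outer end (-x of tray_mid).
- press (a joint): How far the selector knob is pressed down, m: 0 up, 0.010 fully down. A spring pushes it up, 3 N at the top to 8 N fully down.
- selector (a joint): Angle of the selector knob, rad clockwise seen from above: 0 at the red stop mark (start), 1.25 at the green run mark (a stop at each end). A lug blocks turning while the knob is up: press it in by at least 8.5 mm and keep it down while turning. Between the marks it stays held down; within about 0.05 of either mark it springs up again when released.
- selector_grip (a point): Grip point of the selector knob on the left half of the chamber top: middle of its black bar grip, 44 mm long (this point's x, from the axis towards the white pointer), 12 mm thick (y), 26 mm high, the point 14 mm above the grip's foot and 12 mm below its top. Knob disc under it 50 mm across, inside a fixed collar 80 mm across whose upper edge is 18 mm below the point. Moves with the knob.
- rack: Grey open tray for finished boards on the bench, left of the unit: 200 (x) x 150 (y) x 22 mm high, walls and floor 5 mm, fixed. Origin: centre of its underside.
- fresh1: Fresh board in a blue carrier (may be absent): base plate 100 (x) x 48 (y) x 10 mm with green board pieces on it and across its middle an upright grip tab, 10 mm thick (x), 30 mm wide (y), top 45 mm above the underside; 60 to 130 g. Origin: centre of the underside. Starts on the cork mat right of the unit.
- fresh2: Fresh board in a blue carrier (may be absent): base plate 100 (x) x 48 (y) x 10 mm with green board pieces on it and across its middle an upright grip tab, 10 mm thick (x), 30 mm wide (y), top 45 mm above the underside; 60 to 130 g. Origin: centre of the underside. Starts on the cork mat right of the unit.
- fresh3: Fresh board in a blue carrier (may be absent): base plate 100 (x) x 48 (y) x 10 mm with green board pieces on it and across its middle an upright grip tab, 10 mm thick (x), 30 mm wide (y), top 45 mm above the underside; 60 to 130 g. Origin: centre of the underside. Starts on the cork mat right of the unit.
- cured1: Finished board in a yellow carrier (may be absent): same shape and size as the blue ones. Origin: centre of the underside. Starts in a bay of the tray.
- cured2: Finished board in a yellow carrier (may be absent): same shape and size as the blue ones. Origin: centre of the underside. Starts in a bay of the tray.
- cured3: Finished board in a yellow carrier (may be absent): same shape and size as the blue ones. Origin: centre of the underside. Starts in a bay of the tray.
- bottle: Bystander: blue bottle, 66 mm across, 126 mm tall, steel cap, beyond the unit to the left. Origin: centre of the underside.
- spool: Bystander: white solder spool, 68 mm across, 42 mm tall, beyond the unit to the right. Origin: centre of the underside.
- driver: Bystander: orange screwdriver, 160 mm long, lying between the robot and the mat. Origin under its middle.
Mind the look-alikes: they are no part of the job. What is shaped like the fresh2 but pink is not meant.

How it is judged:
By the outcome, as a careful person would: the job done as asked, in the order asked, and still so for the second after the job is handed in, with the robot touching nothing.
Of fresh1, fresh2, fresh3 only 2 to 3 are there at a start; the rules pass over those that are not, and their reading is None.
Of cured1, cured2, cured3 only 1 to 2 are there at a start; the rules pass over those that are not, and their reading is None.
At some moment in a run one of fresh1, fresh2, fresh3 may be knocked a few centimetres aside while the robot is not near it.
Once in a run the grip may slacken for a moment while it holds something.
It also fails if it takes over 210 s, if anything falls off the work surface, if the arm or the gripper's body presses on something with over 40 N, if the wrist force passes 120 N, or if a joint passes its speed limit or range.

## Robot

A 7-joint arm with a two-finger parallel gripper is mounted at the origin on the work surface. World frame = base frame: x ahead of the robot, y to its left, z up, the work surface at z = 0. Lengths are in m, angles in rad, forces in N, time in s.
With the tool pointing down it reaches from about 0.4 to 0.85 m from the base axis. Payload 4.5 kg.
Tool frame: the origin (TCP) lies between the finger pads; the fingertips stand 14 mm ahead of it and the grasp point (between the pads) lies 5 mm behind it; z points along the fingers, x is the direction in which the jaws open and shut, and the axes are right-handed (so a half turn about z gives the same grasp; the last joint's range is limited). The gripper opens to 88 mm and grips with 3 to 60 N. Pads are 18 mm wide; open, the fingers measure 123 mm over their backs; the gripper's body (75 mm by 187 mm) begins 45 mm behind the grasp point.
Start: joints at [1.288, 0.689, -0.195, 1.565, 0.157, 0.902, -0.215], TCP at [0.195, -0.594, 0.253] pointing down, gripper open.
Joint ranges: [-3.01, 3.01], [-0.46, 2.08], [-1.47, 1.51], [0.13, 2.56], [-1, 4.14], [0.04, 2.09], [-2.66, 2.66]. Speed limits (rad/s): [2.57, 2.57, 3.14, 3.14, 3.14, 3.14, 3.14].

## Interface

Orientations are given as a 3x3 rotation matrix whose columns are the frame's x, y, z axes.
In Python, from rig import bot, optics gives the robot as it stands.
- The arm moves only by the tool play_rows, never from a script. Its argument "targets" is a list of rows, each an object with "angular": the turn, a rotation vector about the tool's x, y, z in rad, a list of three; "linear": the shift along the tool's x, y, z in mm, a list of three; "grip": the closure, from 0 (fully open) to 1 (shut). In form: [{"angular": [wx, wy, wz], "linear": [x, y, z], "grip": grip}, ...]. A call has 1 to 10 rows; each row is the pose to reach, as a shift and turn from the pose commanded when the call began, along the tool's axes at that moment; what a row does not reach only later rows make up. A row lasts 1/10 s, in which the tool goes at most 50 mm and 8.59 degrees, less where a joint would pass 70% of its speed; a pose out of reach is approached as far as the arm can. A call with a gripper value outside its range is refused whole. The fingers move at their own pace and stop on an object; "newtons" is the grip in N (left out, the last holds). Time passes only in rows, so rows that repeat a pose let the fingers close. It gives the time, the measured TCP pose, the force and the opening at its end, in the units of the state.
- bot.get_state(): the state, without advancing time (a new reading comes with each control period).
- optics.capture(name): name is "scene" or "side" or "wrist"; returns a dict with "image" (400x640x3 uint8, blue, green, red), "range_z" (400x640 float32, m along the optical axis (not along the pixel's ray), 0 where there is no reading), "fx", "fy", "cx", "cy" (pixels), "R" (3x3) and "t" (3): a world point X has camera coordinates R X + t; the wrist camera has in their place "mount" (4x4, takes a point from camera to tool coordinates, whose origin is the TCP and whose axes are the tool frame's). Camera axes: x right, y down, z forward; pixel columns grow to the right and rows downward; lengths in m; the calibration is good to about 2 mm. A picture is of the moment at which its call begins: read the wrist's pose just before it.
- bot.close_job(): hands the job in, once; it reports no verdict.
The state is a dict: "time": time; "q": joint angles; "joint_velocities": joint speeds; "joint_efforts": joint torques, N m; "tcp_pos": TCP position; "tcp_rot": TCP orientation; "ft_force": force on the tool from outside, world axes, zero at the start; "torque": the same for the moment, N m; "opening": opening from 0.0 (shut) to 1.0 (fully open).
Only numpy, scipy, OpenCV 4.12 (cv2) and the standard library are available. Lean on these libraries where they do the work, as an engineer would, in place of code of your own. Each camera call takes 0.05 s, during which the arm holds its last target.

## Working session

There is one attempt and no reset: what is moved stays moved. The work goes in short steps, Python scripts to look and compute and a tool call to move; the robot and the scene stay as the last step left them, time stands still between calls to the robot, and variables do not carry over. Pictures are saved under pics/ and viewed, and the job is handed in when it is done.

Besides the shell and the picture viewer there is one more tool, called after "Request:" as name([rows], argument=value, ...), one row to a line, values as JSON. play_rows: Moves the arm, as the interface text tells. Its arguments: {"type":"object","properties":{"targets":{"type":"array"},"newtons":{"type":"number"}},"required":["targets"]}

```bash
ls; mkdir -p pics
cat > h.py <<'E'
import numpy as np, cv2
from rig import bot, optics
np.set_printoptions(precision=4,suppress=True)
def cap(n,save=None):
    s=bot.get_state(); c=optics.capture(n)
    if n=='wrist':
        T=np.eye(4);T[:3,:3]=np.array(s['tcp_rot']);T[:3,3]=s['tcp_pos'];M=T@np.array(c['mount'])
        c['Rc']=M[:3,:3];c['o']=M[:3,3]
    else:
        R=np.array(c['R']);c['Rc']=R.T;c['o']=-R.T@np.array(c['t'])
    if save: cv2.imwrite('pics/'+save,c['image'])
    return c
def ray(c,u,v,z):
    d=c['Rc']@np.array([(u-c['cx'])/c['fx'],(v-c['cy'])/c['fy'],1]); return c['o']+d*(z-c['o'][2])/d[2]
def cloud(c):
    h,w=c['range_z'].shape;u,v=np.meshgrid(np.arange(w),np.arange(h));Z=c['range_z']
    P=np.stack([(u-c['cx'])/c['fx']*Z,(v-c['cy'])/c['fy']*Z,Z],-1)
    return P@c['Rc'].T+c['o']
E
python3 - <<'E'
from h import *
s=bot.get_state();print({k:np.array(v) for k,v in s.items()})
for n in['scene','side','wrist']:
    c=cap(n,n+'0.png');print(n,c['o'],c['Rc'],c['fx'])
E
```

```text
pics
{'time': array(0.), 'q': array([ 1.2878,  0.69  , -0.1945,  1.5663,  0.1573,  0.9025, -0.2151]), 'joint_velocities': array([ 0.0001, -0.002 , -0.0002, -0.0013, -0.0003, -0.0006, -0.0012]), 'joint_efforts': array([ -0.0002, -52.7564,  -1.267 , -15.3429,  -0.0527,   0.0066,
         0.0002]), 'tcp_pos': array([ 0.1945, -0.5934,  0.2519]), 'tcp_rot': array([[ 0.3116, -0.9502, -0.0007],
       [-0.9502, -0.3116,  0.0017],
       [-0.0018,  0.0002, -1.    ]]), 'ft_force': array([ 0.1921, -0.0788, -1.2622]), 'torque': array([ 0.0375, -0.0135,  0.0087]), 'opening': array(1.0013)}
scene [ 1.2811 -0.2595  1.3389] [[ 0.2879  0.7911 -0.5396]
 [ 0.9576 -0.2327  0.1698]
 [ 0.0087 -0.5656 -0.8246]] 483.2162633653129
side [0.1646 0.5047 0.7996] [[-0.8457 -0.3728  0.3818]
 [-0.5332  0.6181 -0.5776]
 [-0.0207 -0.6921 -0.7215]] 378.4894241560204
wrist [ 0.2729 -0.5681  0.3843] [[ 0.3119 -0.9019 -0.2989]
 [-0.9501 -0.2964 -0.097 ]
 [-0.0011  0.3143 -0.9493]] 290.12822790649756
```

View pics/scene0.png

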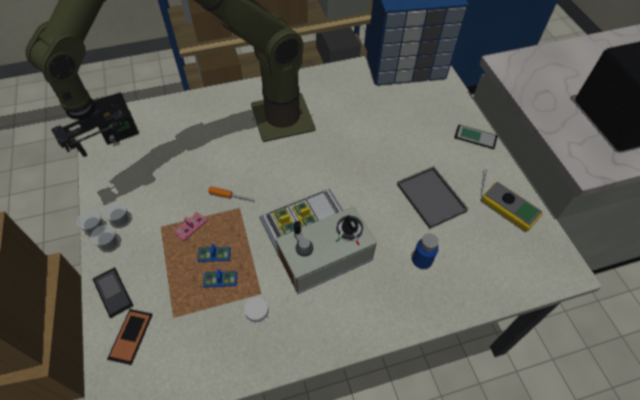

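View pics/side0.png

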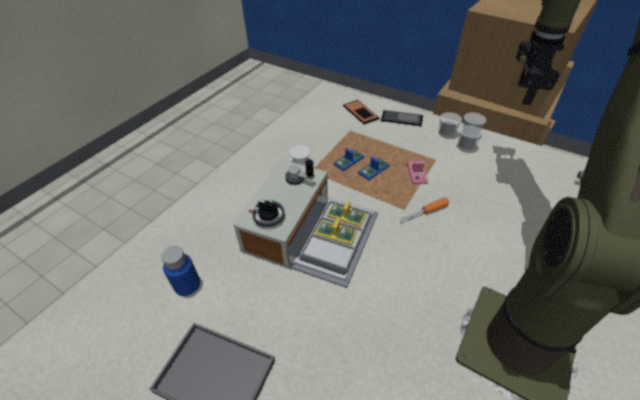

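View pics/wrist0.png

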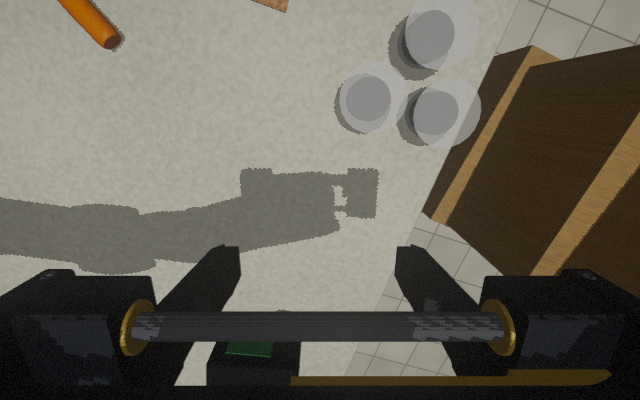

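The scene view shows two blue carriers on the mat at (213,254) and (220,278), and the pink look-alike at (190,226). Two yellow carriers sit in the tray at (283,218) and (304,211), with the left bay empty, and the rack is at (432,196). The other blue things are the bottle at (425,250) and the drawer unit. I'll crop in closer.

Run:
```python
from h import *
a=cv2.imread('pics/scene0.png');cv2.imwrite('pics/sc_crop.png',cv2.resize(a[170:320,150:390],None,fx=3.3,fy=3.3,interpolation=cv2.INTER_CUBIC))
a=cv2.imread('pics/side0.png');cv2.imwrite('pics/si_crop.png',cv2.resize(a[130:290,230:450],None,fx=3.6,fy=3.6,interpolation=cv2.INTER_CUBIC))
```

```text
(no output)
```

View pics/sc_crop.png

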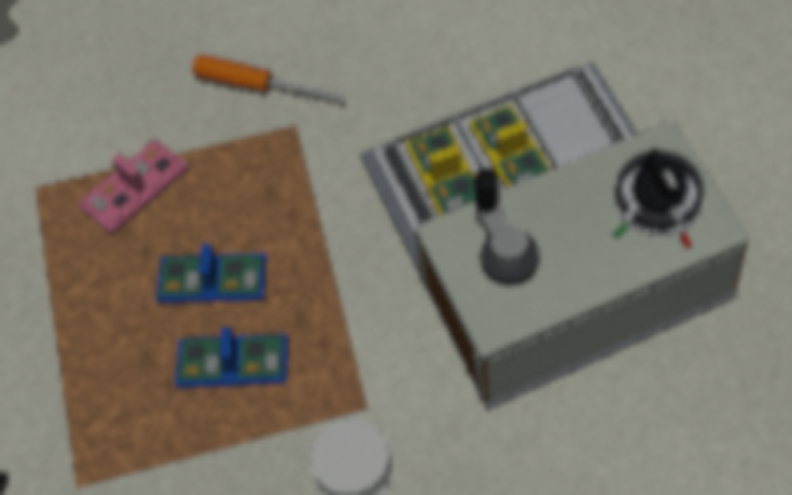

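View pics/si_crop.png

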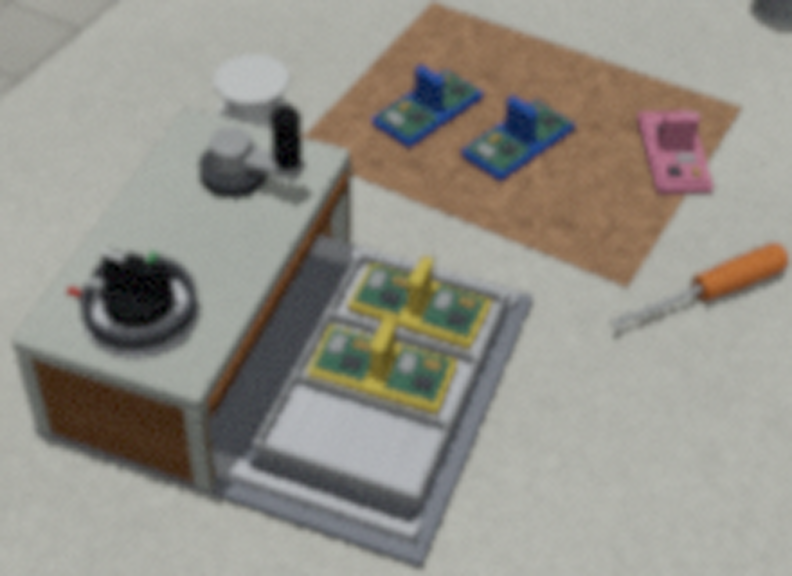

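```bash
cat >> h.py <<'E'
def yel(i): 
    h=cv2.cvtColor(i,cv2.COLOR_BGR2HSV);return cv2.inRange(h,(22,130,80),(34,255,255))
def blu(i): 
    h=cv2.cvtColor(i,cv2.COLOR_BGR2HSV);return cv2.inRange(h,(100,140,50),(125,255,255))
E
python3 - <<'E'
from h import *
for n in['scene','side']:
    c=cap(n);P=cloud(c);i=c['image'];x=P[...,0];y=P[...,1];z=P[...,2]
    print(n,'bench z',np.median(z[(x>.45)&(x<.6)&(abs(y-.0)<.3)&(z<.02)]))
    for nm,m in(('y',yel(i)),('b',blu(i))):
        k,l,st,ce=cv2.connectedComponentsWithStats(cv2.dilate(m,np.ones((3,3))))
        for j in range(1,k):
            if st[j,4]<25: continue
            q=P[(l==j)&(m>0)]
            tab=q[q[:,2]>(.033 if nm=='b' else .06)]
            print(nm,ce[j],st[j,4],'med',np.median(q,0),'tab',len(tab),tab.mean(0) if len(tab) else '', tab[:,2].max() if len(tab) else '')
    m=(x>.3)&(x<.9)&(abs(y)<.4)&(z>.112)&(z<.13)
    q=P[m];print(len(q),np.median(q[:,2]))
    r=cv2.minAreaRect(q[:,:2].astype(np.float32));print(r,cv2.boxPoints(r))
E
```

```text
scene bench z -0.0006102509509333665
y [510.4736 213.0841] 511 med [0.6484 0.5884 0.0302] tab 0  
y [302.3058 213.9008] 242 med [ 0.476  -0.0517  0.0412] tab 35 [ 0.4754 -0.047   0.069 ] 0.07383309770006119
y [282.377  220.5397] 252 med [ 0.4832 -0.1197  0.0444] tab 40 [ 0.5025 -0.1183  0.0997] 1.3389127741447546
b [173.2705  43.4949] 584 med [-0.7335 -0.3517 -0.1251] tab 56 [-0.6971 -0.3508  0.0878] 1.3389127741447546
b [483.3965  27.7446] 6229 med [-0.574   1.2659 -0.2493] tab 878 [-0.0332  0.5132  0.3527] 1.3389127741447546
b [379.4571  57.9714] 35 med [-0.0649  0.4015  0.1328] tab 6 [-0.0652  0.4018  0.1332] 0.15851298574527428
b [376.9818  74.4364] 55 med [-0.0629  0.4001  0.0618] tab 7 [-0.0622  0.4002  0.0772] 0.09449142341488148
b [423.8018 256.2695] 449 med [0.7352 0.2428 0.0727] tab 281 [0.7355 0.2431 0.0826] 1.3389127741447546
b [214.5317 255.131 ] 252 med [ 0.5242 -0.3512  0.0129] tab 33 [ 0.5167 -0.3512  0.043 ] 0.04985412211933005
b [219.7459 280.6516] 244 med [ 0.6145 -0.3475  0.0124] tab 35 [ 0.6244 -0.3455  0.0799] 1.3389127741447546
957 0.11984568149105401
((0.62992
[... 354 characters left out ...]
7 -1.962  -0.342 ] tab 65 [0.1646 0.5047 0.7996] 0.799590408128571
b [596.0425  68.496 ] 7178 med [-0.0617 -1.9609 -0.2024] tab 967 [-0.0166 -1.8236  0.1153] 0.799590408128571
b [348.6404 159.7004] 267 med [ 0.5908 -0.3431  0.0138] tab 28 [ 0.5962 -0.3439  0.0413] 0.0489995703574877
b [373.704  168.6859] 277 med [ 0.5021 -0.3454  0.0149] tab 32 [ 0.4966 -0.3202  0.0652] 0.799590408128571
b [183.1343 277.6103] 916 med [0.687  0.2757 0.0649] tab 593 [0.6896 0.2733 0.0731] 0.799590408128571
1965 0.11368829613187403
((0.6235269904136658, 0.06501315534114838), (0.45516952872276306, 0.19264300167560577), 85.3760757446289) [[ 0.5092 -0.1541]
 [ 0.7012 -0.1696]
 [ 0.7379  0.2841]
 [ 0.5459  0.2996]]
```

```bash
cat >> h.py <<'E'
from scipy.spatial.transform import Rotation as Ro
def go(p,az,tilt=0):
    """print linear(mm)/angular in tool axes for TCP p, tool x azimuth az deg, pointing down"""
    s=bot.get_state();R=np.array(s['tcp_rot']);a=np.radians(az)
    x=np.array([np.cos(a),np.sin(a),0]);z=np.array([0,0,-1.]);T=np.stack([x,np.cross(z,x),z],1)
    l=R.T@(np.array(p)-s['tcp_pos'])*1000;w=Ro.from_matrix(R.T@T).as_rotvec()
    print('t',s['time'],'tcp',np.array(s['tcp_pos']),'lin',l.round(1),'ang',w.round(4),'q',np.array(s['q']),'open',s['opening'])
E
python3 -c "
from h import *
go([.4,-.15,.42],90)"
```

```text
t 0.25 tcp [ 0.1946 -0.5937  0.2524] lin [-357.7 -333.4 -167.4] ang [-0.0011  0.0002 -2.8247] q [ 1.2878  0.6895 -0.1946  1.5657  0.1573  0.9025 -0.2151] open 0.9977930415864216
```

Request:
play_rows([
  {"linear": [-20, -20, -40], "angular": [0, 0, -0.14], "grip": 0.4},
  {"linear": [-50, -50, -80], "angular": [0, 0, -0.28], "grip": 0.4},
  {"linear": [-80, -80, -110], "angular": [0, 0, -0.42], "grip": 0.4},
  {"linear": [-110, -110, -140], "angular": [0, 0, -0.56], "grip": 0.4},
  {"linear": [-140, -140, -167], "angular": [0, 0, -0.7], "grip": 0.4},
  {"linear": [-170, -165, -167], "angular": [0, 0, -0.84], "grip": 0.4},
  {"linear": [-200, -190, -167], "angular": [0, 0, -0.98], "grip": 0.4},
  {"linear": [-230, -215, -167], "angular": [0, 0, -1.12], "grip": 0.4},
  {"linear": [-260, -240, -167], "angular": [0, 0, -1.26], "grip": 0.4},
  {"linear": [-290, -270, -167], "angular": [0, 0, -1.4], "grip": 0.4},
], newtons=25)

```text
time: 1.25
tcp_pos: [0.3607, -0.233, 0.4198]
tcp_rot: [[0.989, 0.15, -0.0], [0.15, -0.989, -0.001], [-0.001, 0.001, -1.0]]
ft_force: [1.2, -0.5, -0.4]
opening: 0.6
```

```bash
python3 -c "
from h import *
go([.4,-.15,.42],90)"
```

```text
t 1.25 tcp [ 0.3607 -0.233   0.4198] lin [ 51.3 -76.2  -0.3] ang [ 0.0004  0.0011 -1.4204] q [ 0.9916  0.2741 -0.6971  1.8249  0.1962  1.1122  0.3758] open 0.6003338004178518
```

```bash
python3 -c "
from h import *
c=cap('wrist','w1.png');np.save('w1.npy',c,allow_pickle=True)"
```

```text
(no output)
```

View pics/w1.png

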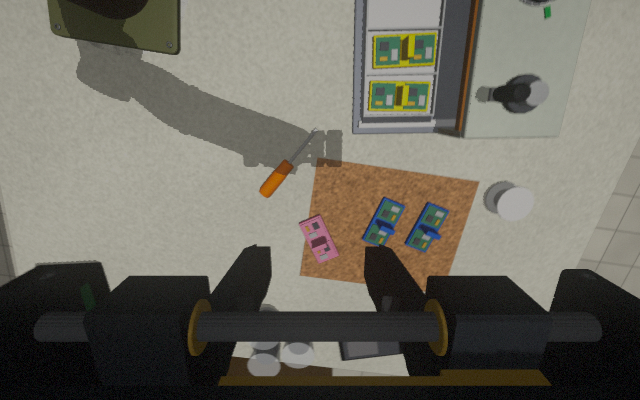

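Request:
play_rows([
  {"linear": [5, -8, 0], "angular": [0, 0, -0.14], "grip": 0.4},
  {"linear": [10, -16, 0], "angular": [0, 0, -0.28], "grip": 0.4},
  {"linear": [15, -24, 0], "angular": [0, 0, -0.42], "grip": 0.4},
  {"linear": [20, -32, 0], "angular": [0, 0, -0.56], "grip": 0.4},
  {"linear": [25, -40, 0], "angular": [0, 0, -0.7], "grip": 0.4},
  {"linear": [30, -48, 0], "angular": [0, 0, -0.84], "grip": 0.4},
  {"linear": [35, -56, 0], "angular": [0, 0, -0.98], "grip": 0.4},
  {"linear": [40, -64, 0], "angular": [0, 0, -1.12], "grip": 0.4},
  {"linear": [45, -70, 0], "angular": [0, 0, -1.26], "grip": 0.4},
  {"linear": [51, -76, 0], "angular": [0, 0, -1.4], "grip": 0.4},
])

```text
time: 2.3
tcp_pos: [0.4002, -0.1516, 0.4197]
tcp_rot: [[0.02, 1.0, -0.0], [1.0, -0.02, -0.0], [-0.001, -0.0, -1.0]]
ft_force: [0.2, 0.4, -0.1]
opening: 0.6
```

```bash
python3 -c "
from h import *
c=cap('wrist','w2.png');np.save('w2.npy',c,allow_pickle=True);go([.4,-.15,.42],100)"
```

```text
t 2.35 tcp [ 0.4011 -0.1504  0.4198] lin [ 0.4 -1.1 -0.2] ang [ 0.001  -0.0008 -0.1876] q [ 1.0164  0.3548 -1.0706  1.819   0.3371  1.167   1.3946] open 0.5979562351958145
```

View pics/w2.png

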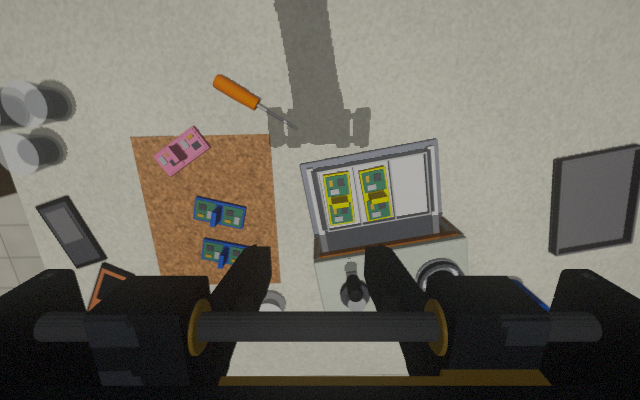

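w1 and w2 both show the yellow carriers in the right and middle bays, w2 (338,200) and (374,193). The blue ones are at w2 (219,213) and (222,250), and the pink one at (181,151) is excluded. The rack is at (596,200). Next I'll measure these.

```bash
cat > meas.py <<'E'
from h import *
def carriers(c,zy=.036,zb=.012,verbose=True,ht=.035):
    """ray/plane rect of base, plus tab from depth. returns list"""
    P=cloud(c);i=c['image'];out=[]
    h=cv2.cvtColor(i,cv2.COLOR_BGR2HSV)
    grn=cv2.inRange(h,(35,50,30),(95,255,200))
    for nm,m,zp in(('y',yel(i),zy),('b',blu(i),zb)):
        m2=cv2.morphologyEx(m,cv2.MORPH_CLOSE,np.ones((3,3)))
        k,l,st,ce=cv2.connectedComponentsWithStats(m2)
        for j in range(1,k):
            if st[j,4]<120: continue
            vv,uu=np.nonzero((l==j)&(m>0)); q=P[vv,uu]
            if not(-.6<np.median(q[:,1])<.6 and .25<np.median(q[:,0])<.8 and np.median(q[:,2])<.08):continue
            base=zp-.010
            lo=abs(q[:,2]-zp)<.008
            pts=np.array([ray(c,u,v,zp) for u,v in zip(uu[lo],vv[lo])],np.float32)
            r=cv2.minAreaRect(pts[:,:2]);bx=cv2.boxPoints(r)
            e=bx[1]-bx[0],bx[2]-bx[1];L=max(e,key=np.linalg.norm);az=np.degrees(np.arctan2(L[1],L[0]))%180
            tp=(q[:,2]>base+ht)&(q[:,2]<base+.055)
            tb=q[tp];tr=np.array([ray(c,u,v,base+.045) for u,v in zip(uu[tp],vv[tp])])
            print(nm,ce[j].round(0),'base c',np.array(r[0]),'size',np.array(r[1]),'az',az,'medz',np.median(q[lo,2]),'| tab n',len(tb),(tb.mean(0),np.percentile(tb[:,2],95),'rayctr',(tr.min(0)+tr.max(0))[:2]/2) if len(tb) else '')
E
python3 - <<'E'
from meas import *
for f in('w1.npy','w2.npy'):
    c=np.load(f,allow_pickle=True).item();print(f);carriers(c)
E
```

```text
w1.npyTraceback (most recent call last):
  File "<stdin>", line 3, in <module>
  File "meas.py", line 17, in carriers
    r=cv2.minAreaRect(pts[:,:2]);bx=cv2.boxPoints(r)
cv2.error: OpenCV(4.12.0) /io/opencv/modules/imgproc/src/convhull.cpp:143: error: (-215:Assertion failed) total >= 0 && (depth == CV_32F || depth == CV_32S) in function 'convexHull'
```

```bash
sed -i 's/minAreaRect(pts\[:,:2\])/minAreaRect(np.ascontiguousarray(pts[:,:2]).reshape(-1,1,2))/; s/            base=zp-.010/            base=zp-.010\n            if verbose: print(len(q),np.percentile(q[:,2],[5,25,50,75,95]))/; s/            pts=/            if lo.sum()<20: continue\n            pts=/' meas.py
python3 - <<'E'
from meas import *
for f in('w1.npy','w2.npy'):
    c=np.load(f,allow_pickle=True).item();print(f);carriers(c)
E
```

```text
w1.npy
715 [0.0342 0.0357 0.0367 0.0424 0.0719]
y [404.  50.] base c [ 0.4725 -0.0453] size [0.0994 0.0466] az 11.460597 medz 0.03627618095955504 | tab n 166 (array([ 0.4721, -0.0456,  0.0709]), np.float64(0.07274882791060049), 'rayctr', array([ 0.4723, -0.0456]))
611 [0.0335 0.0359 0.0369 0.044  0.0719]
y [398.  96.] base c [ 0.4794 -0.1126] size [0.0998 0.0453] az 8.631894 medz 0.036459049767679774 | tab n 147 (array([ 0.4797, -0.1141,  0.0707]), np.float64(0.07277350945245271), 'rayctr', array([ 0.4797, -0.1145]))
307 [0.0084 0.0099 0.0108 0.022  0.0461]
b [383. 221.] base c [ 0.5113 -0.348 ] size [0.0975 0.0468] az 75.316635 medz 0.010383070723309629 | tab n 71 (array([ 0.5125, -0.3488,  0.0445]), np.float64(0.04708623405785656), 'rayctr', array([ 0.5115, -0.3481]))
309 [0.0082 0.0097 0.0109 0.0133 0.0459]
b [426. 226.] base c [ 0.5999 -0.3449] size [0.0966 0.0478] az 76.40094 medz 0.01021501693867155 | tab n 64 (array([ 0.601 , -0.346 ,  0.0448]), np.float64(0.047355961064972335), 'rayctr', array([ 0.6004, -0.3452]))
w2.npy
555 [0.0343 0.0359 0.0369 0.0568 0.0716]
y [375. 193.] 
[... 275 characters left out ...]
-0.1137] size [0.1001 0.0468] az 7.763645 medz 0.03634336710170061 | tab n 116 (array([ 0.4789, -0.114 ,  0.0702]), np.float64(0.07278207794735059), 'rayctr', array([ 0.4783, -0.1139]))
317 [0.0089 0.01   0.0109 0.015  0.0461]
b [219. 211.] base c [ 0.511  -0.3489] size [0.0978 0.047 ] az 75.30768 medz 0.010458929662381045 | tab n 75 (array([ 0.5123, -0.3498,  0.0452]), np.float64(0.04675510504630159), 'rayctr', array([ 0.5111, -0.3489]))
245 [0.0088 0.0103 0.0113 0.0431 0.0464]
b [224. 251.] base c [ 0.5984 -0.3501] size [0.0843 0.0483] az 78.31428 medz 0.010559469551868372 | tab n 69 (array([ 0.5999, -0.3462,  0.0448]), np.float64(0.047004374843047404), 'rayctr', array([ 0.5974, -0.3449]))
```

```bash
cat > m2.py <<'E'
from h import *
for f in('w1.npy','w2.npy'):
    c=np.load(f,allow_pickle=True).item();P=cloud(c);x,y,z=P[...,0],P[...,1],P[...,2]
    for nm,z0,z1,zp,xr,yr in(('tray',.0315,.041,.036,(.36,.6),(-.22,.12)),('top',.114,.126,.120,(.4,.8),(-.22,.16)),('rackrim',.017,.027,.022,(.3,.8),(.2,.6)),('base',.005,.014,.010,(.36,.6),(-.22,.14))):
        m=((z>z0)&(z<z1)&(x>xr[0])&(x<xr[1])&(y>yr[0])&(y<yr[1])).astype(np.uint8)
        k,l,st,ce=cv2.connectedComponentsWithStats(m,connectivity=8)
        if k<2: continue
        j=1+np.argmax(st[1:,4]);vv,uu=np.nonzero(l==j)
        if len(vv)<50: continue
        p=np.array([ray(c,u,v,zp)[:2] for u,v in zip(uu,vv)],np.float32)
        r=cv2.minAreaRect(p.reshape(-1,1,2));print(f,nm,len(p),np.array(r[0]),np.array(r[1]),r[2],'\n',cv2.boxPoints(r).tolist())
E
python3 m2.py
```

```text
w1.npy tray 1816 [ 0.4727 -0.0461] [0.0995 0.0481] 11.29982852935791 
 [[0.4191402494907379, -0.03227420523762703], [0.4285626709461212, -0.07942952960729599], [0.5261702537536621, -0.059925924986600876], [0.5167478322982788, -0.012770600616931915]]
w1.npy top 233 [ 0.6308 -0.1107] [0.0474 0.0134] 8.631858825683594 
 [[0.6064088940620422, -0.10756514221429825], [0.6084256768226624, -0.12085048109292984], [0.6552829146385193, -0.11373733729124069], [0.6532661318778992, -0.1004519984126091]]
w1.npy base 2834 [ 0.5609 -0.0467] [0.044  0.1822] 8.631916046142578 
 [[0.525458037853241, 0.04002602398395538], [0.552799642086029, -0.14008304476737976], [0.5962663292884827, -0.13348457217216492], [0.5689247250556946, 0.04662449657917023]]
w2.npy tray 2127 [ 0.47   -0.0471] [0.1213 0.1981] 9.435523986816406 
 [[0.3939099907875061, 0.040612440556287766], [0.42638230323791504, -0.15478499233722687], [0.5460113883018494, -0.13490432500839233], [0.5135390758514404, 0.0604931116104126]]
w2.npy top 181 [0.5801 0.0402] [0.03   0.0711] 29.19270133972168 
 [[0.5497128367424011, 0.0639704167842865], [0.58439701795578, 0.0018918211571872234], [0.610584557056427, 0.01652313768863678], [0.5759003758430481, 0.07860173285007477]]
w2.npy rackrim 1238 [0.5049 0.3839] [0.2011 0.1542] 10.088252067565918 
 [[0.3923583924770355, 0.4421935975551605], [0.4193747043609619, 0.29034456610679626], [0.617414116859436, 0.32557883858680725], [0.590397834777832, 0.4774278700351715]]
w2.npy base 2039 [ 0.562  -0.0314] [0.0472 0.2142] 7.97421932220459 
 [[0.5238211154937744, 0.07134176790714264], [0.5535337924957275, -0.14076703786849976], [0.6002659797668457, -0.13422071933746338], [0.5705533027648926, 0.07788808643817902]]
```

The tray rectangle is 121x198 mm (expected 120x198), centred at (0.470,-0.047) with yaw about 9°. The rack is 201x154 mm at (0.505,0.384), yaw 10°. Carrier plates measure about 100x47 mm at the right heights, so I'll take the middle yellow first.

Run:
```python
from h import *
c=np.load('w1.npy',allow_pickle=True).item()
P=cloud(c);print('handle?',ray(c,484,93,.195),P[93,484],P[93,520],P[93,490], P[93,500])
go([.472,-.0457,.13],101.4)
```

```text
handle? [ 0.5359 -0.1071  0.195 ] [ 0.5803 -0.0965  0.1103] [ 0.583  -0.0995  0.1854] [ 0.574  -0.0987  0.1374] [ 0.5751 -0.0995  0.1585]
t 2.35 tcp [ 0.4011 -0.1504  0.4198] lin [105.4  69.3 290. ] ang [ 0.001  -0.0007 -0.212 ] q [ 1.0164  0.3548 -1.0706  1.819   0.3371  1.167   1.3946] open 0.5979562351958145
```

Request:
play_rows([
  {"linear": [20, 15, 30], "angular": [0, 0, -0.05], "grip": 0.5},
  {"linear": [45, 30, 70], "angular": [0, 0, -0.11], "grip": 0.5},
  {"linear": [70, 45, 110], "angular": [0, 0, -0.16], "grip": 0.5},
  {"linear": [95, 60, 145], "angular": [0, 0, -0.212], "grip": 0.5},
  {"linear": [105.4, 69.3, 185], "angular": [0, 0, -0.212], "grip": 0.5},
  {"linear": [105.4, 69.3, 225], "angular": [0, 0, -0.212], "grip": 0.5},
  {"linear": [105.4, 69.3, 260], "angular": [0, 0, -0.212], "grip": 0.5},
  {"linear": [105.4, 69.3, 290], "angular": [0, 0, -0.212], "grip": 0.5},
  {"linear": [105.4, 69.3, 290], "angular": [0, 0, -0.212], "grip": 0.5},
])

```text
time: 3.25
tcp_pos: [0.4702, -0.0487, 0.1269]
tcp_rot: [[-0.184, 0.983, -0.007], [0.983, 0.184, -0.001], [0.0, -0.007, -1.0]]
ft_force: [-0.0, -0.7, 0.0]
opening: 0.501
```

Run:
```python
from h import *
go([.472,-.0457,.059],101.4)
c=cap('wrist','w3.png');np.save('w3.npy',c,allow_pickle=True)
from meas import *
carriers(c)
```

```text
t 3.25 tcp [ 0.4702 -0.0487  0.1269] lin [ 2.7  2.8 67.9] ang [-0.0067 -0.0001 -0.0137] q [ 0.4262  0.8059 -0.6972  2.104   0.9648  0.5994  0.7807] open 0.5011751530382189
2802 [0.0344 0.036  0.037  0.064  0.0717]
y [236. 204.] base c [ 0.4795 -0.115 ] size [0.1002 0.051 ] az 7.56206 medz 0.036219121245291086 | tab n 760 (array([ 0.4784, -0.1132,  0.0696]), np.float64(0.07226547848562087), 'rayctr', array([ 0.4777, -0.1126]))
2948 [0.0349 0.036  0.0369 0.0615 0.0717]
y [321. 215.] base c [ 0.4718 -0.0456] size [0.1002 0.0472] az 11.268159 medz 0.036291604248809894 | tab n 729 (array([ 0.4709, -0.0458,  0.0698]), np.float64(0.07218091866574354), 'rayctr', array([ 0.4704, -0.0457]))
518 [0.0084 0.0096 0.0101 0.0106 0.0114]
b [ 23. 198.] base c [ 0.5178 -0.3139] size [0.0317 0.051 ] az 168.41142 medz 0.010098459930780873 | tab n 0 
451 [0.0036 0.0064 0.009  0.0103 0.0112]
b [ 19. 263.] base c [ 0.591  -0.3184] size [0.0404 0.0343] az 81.96186 medz 0.009314105194419553 | tab n 0
```

View pics/w3.png

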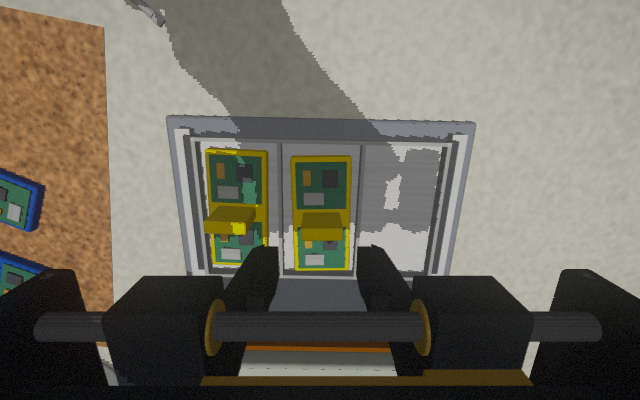

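Request:
play_rows([
  {"linear": [0, 0, 25], "angular": [0, 0, 0], "grip": 0.5},
  {"linear": [0, 0, 50], "angular": [0, 0, 0], "grip": 0.5},
  {"linear": [0, 0, 65], "angular": [0, 0, 0], "grip": 0.5},
  {"linear": [0, 0, 71], "angular": [0, 0, 0], "grip": 0.5},
  {"linear": [0, 0, 71], "angular": [0, 0, 0], "grip": 0.5},
])

```text
time: 3.8
tcp_pos: [0.473, -0.0482, 0.0595]
tcp_rot: [[-0.185, 0.983, 0.002], [0.983, 0.185, -0.0], [-0.001, 0.001, -1.0]]
ft_force: [-0.1, 0.8, -0.2]
opening: 0.499
```

Run:
```python
from h import *
go([.472,-.0457,.059],101.4)
```

```text
t 3.8 tcp [ 0.473  -0.0482  0.0595] lin [ 2.6 -0.6  0.5] ang [ 0.0014  0.0007 -0.0128] q [ 0.3343  0.9111 -0.5455  2.1316  1.2029  0.4554  0.5704] open 0.49921116068643445
```

Request:
play_rows([
  {"linear": [2.5, 0, 0], "angular": [0, 0, 0], "grip": 0.8},
  {"linear": [2.5, 0, 0], "angular": [0, 0, 0], "grip": 0.8},
  {"linear": [2.5, 0, 0], "angular": [0, 0, 0], "grip": 0.8},
  {"linear": [2.5, 0, 0], "angular": [0, 0, 0], "grip": 0.8},
  {"linear": [2.5, 0, -30], "angular": [0, 0, 0], "grip": 0.8},
  {"linear": [2.5, 0, -60], "angular": [0, 0, 0], "grip": 0.8},
  {"linear": [2.5, 0, -100], "angular": [0, 0, 0], "grip": 0.8},
], newtons=30)

```text
time: 4.5
tcp_pos: [0.4707, -0.0457, 0.1593]
tcp_rot: [[-0.186, 0.982, -0.003], [0.982, 0.186, -0.0], [0.0, -0.003, -1.0]]
ft_force: [0.4, -0.4, -1.6]
opening: 0.336
```

Run:
```python
from h import *
a=np.radians(10);v=np.array([-np.sin(a),np.cos(a)])
for s in(.033,-.033): print(np.array([.505,.384])+s*v)
p=np.array([.505,.384])+.033*v
go([*p,.10],101.4)
```

```text
[0.4993 0.4165]
[0.5107 0.3515]
t 4.5 tcp [ 0.4707 -0.0457  0.1593] lin [448.7 114.4  59.2] ang [-0.0028 -0.0005 -0.0114] q [ 0.4534  0.7527 -0.7473  2.084   0.8695  0.6533  0.8611] open 0.33578345912670504
```

Request:
play_rows([
  {"linear": [25, 0, -20], "angular": [0, 0, 0], "grip": 0.8},
  {"linear": [70, 5, -30], "angular": [0, 0, 0], "grip": 0.8},
  {"linear": [115, 10, -30], "angular": [0, 0, 0], "grip": 0.8},
  {"linear": [160, 20, -30], "angular": [0, 0, 0], "grip": 0.8},
  {"linear": [205, 35, -30], "angular": [0, 0, 0], "grip": 0.8},
  {"linear": [250, 50, -30], "angular": [0, 0, 0], "grip": 0.8},
  {"linear": [295, 70, -30], "angular": [0, 0, 0], "grip": 0.8},
  {"linear": [340, 90, -30], "angular": [0, 0, 0], "grip": 0.8},
  {"linear": [385, 110, -20], "angular": [0, 0, 0], "grip": 0.8},
  {"linear": [425, 114, 0], "angular": [0, 0, 0], "grip": 0.8},
])

```text
time: 5.5
tcp_pos: [0.5068, 0.3964, 0.1598]
tcp_rot: [[-0.184, 0.983, 0.004], [0.983, 0.184, 0.003], [0.003, 0.004, -1.0]]
ft_force: [0.9, 0.3, -0.5]
opening: 0.336
```

```bash
python3 - <<'E'
from h import *
go([.4993,.4165,.040],101.4)
c=cap('wrist','w4.png');np.save('w4.npy',c,allow_pickle=True)
E
sed 's/w1.npy/w4.npy/;s/,.w2.npy.//' m2.py | sed "s/in('w4.npy')/in('w4.npy',)/" > m3.py; python3 m3.py
```

```text
t 5.5 tcp [0.5068 0.3964 0.1598] lin [ 20.9  -4.2 119.9] ang [ 0.0043 -0.0027 -0.0139] q [-0.3591  0.9157 -0.7354  1.5763  0.724   0.9338  0.4122] open 0.3364629192137797
w4.npy tray 140 [0.5866 0.1086] [0.0082 0.0318] 81.41722106933594 
 [[0.5702275037765503, 0.10697633028030396], [0.6016870737075806, 0.10222819447517395], [0.6029058694839478, 0.11030319333076477], [0.5714462995529175, 0.11505132913589478]]
w4.npy rackrim 3344 [0.5016 0.3863] [0.1919 0.1493] 10.027230262756348 
 [[0.3940584063529968, 0.44311895966529846], [0.42004823684692383, 0.2961318790912628], [0.6090611815452576, 0.329552561044693], [0.5830713510513306, 0.47653964161872864]]
w4.npy base 879 [0.5481 0.0973] [0.1065 0.0129] 9.629473686218262 
 [[0.494511216878891, 0.09478253871202469], [0.49667176604270935, 0.08204834908246994], [0.6017090082168579, 0.09986966103315353], [0.5995484590530396, 0.11260385066270828]]
```

View pics/w4.png

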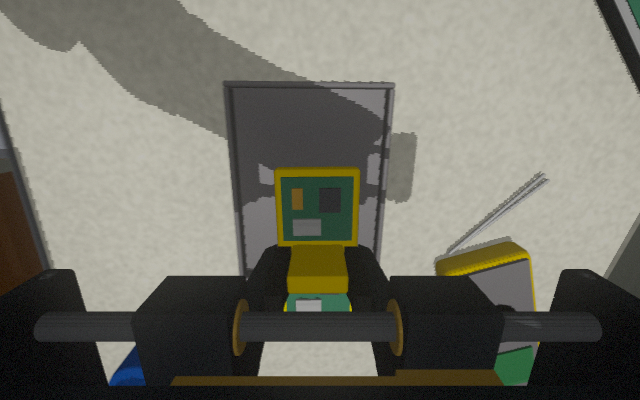

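Request:
play_rows([
  {"linear": [22, -4, 20], "angular": [0, 0, 0], "grip": 0.8},
  {"linear": [22, -4, 50], "angular": [0, 0, 0], "grip": 0.8},
  {"linear": [22, -4, 80], "angular": [0, 0, 0], "grip": 0.8},
  {"linear": [22, -4, 105], "angular": [0, 0, 0], "grip": 0.8},
  {"linear": [22, -4, 115], "angular": [0, 0, 0], "grip": 0.8},
  {"linear": [22, -4, 115], "angular": [0, 0, 0], "grip": 0.8},
])

```text
time: 6.15
tcp_pos: [0.496, 0.413, 0.0425]
tcp_rot: [[-0.186, 0.983, -0.002], [0.983, 0.186, -0.002], [-0.002, -0.002, -1.0]]
ft_force: [0.2, -0.6, -1.2]
opening: 0.335
```

Run:
```python
from h import *
go([.4994,.4175,.0385],101.4)
```

```text
t 6.15 tcp [0.496  0.413  0.0425] lin [3.8 4.2 4. ] ang [-0.0024  0.0018 -0.0117] q [-0.4382  1.07   -0.6354  1.6042  0.8486  0.7671  0.2926] open 0.33498809111245614
```

Now I lower it, release with a small opening, and lift.

Request:
play_rows([
  {"linear": [4, 4, 3], "angular": [0, 0, 0], "grip": 0.8},
  {"linear": [4, 4, 3.8], "angular": [0, 0, 0], "grip": 0.8},
  {"linear": [4, 4, 3.8], "angular": [0, 0, 0], "grip": 0.6},
  {"linear": [4, 4, 3.8], "angular": [0, 0, 0], "grip": 0.6},
  {"linear": [4, 4, 1], "angular": [0, 0, 0], "grip": 0.6},
  {"linear": [4, 4, -20], "angular": [0, 0, 0], "grip": 0.58},
  {"linear": [4, 4, -60], "angular": [0, 0, 0], "grip": 0.5},
  {"linear": [4, 4, -100], "angular": [0, 0, 0], "grip": 0.5},
  {"linear": [0, 0, -130], "angular": [0, 0, 0], "grip": 0.5},
])

```text
time: 7.05
tcp_pos: [0.497, 0.4155, 0.1768]
tcp_rot: [[-0.186, 0.982, 0.002], [0.982, 0.186, 0.003], [0.003, 0.002, -1.0]]
ft_force: [1.3, 0.0, -0.3]
opening: 0.498
```

Run:
```python
from h import *
c=cap('wrist','w5.png');np.save('w5.npy',c,allow_pickle=True)
from meas import *
carriers(c,zy=.015)
go([.479,-.114,.16],98)
```

```text
1758 [0.0134 0.0149 0.0158 0.0347 0.0507]
y [320. 190.] base c [0.4998 0.4196] size [0.0998 0.0475] az 11.021213 medz 0.015288311666702636 | tab n 387 (array([0.4991, 0.4197, 0.049 ]), np.float64(0.05127758207784798), 'rayctr', array([0.4987, 0.4196]))
1570 [0.0093 0.0171 0.0261 0.032  0.0342]
y [454. 258.] base c [0.544  0.5764] size [0.0196 0.09  ] az 124.54709 medz 0.01565020969441616 | tab n 0 
t 7.1 tcp [0.4976 0.4164 0.1813] lin [-517.8 -117.1   17.6] ang [ 0.0069 -0.0058  0.0474] q [-0.3871  0.8953 -0.7508  1.5467  0.6998  0.974   0.4064] open 0.5007313891594003
```

View pics/w5.png

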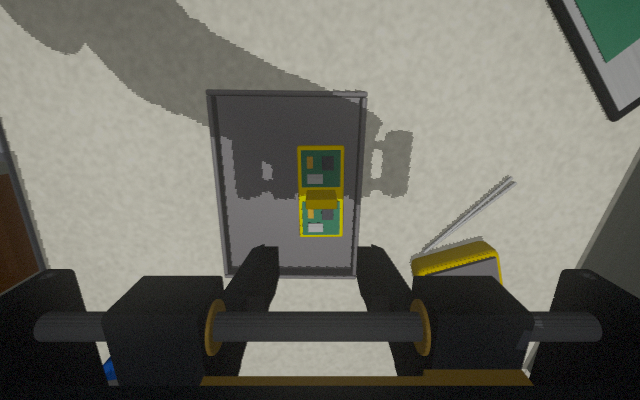

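The first yellow carrier lies flat in the rack with its plate top at z 0.015. Next is the second one.

Request:
play_rows([
  {"linear": [-30, -10, 0], "angular": [0, 0, 0.01], "grip": 0.5},
  {"linear": [-75, -25, 0], "angular": [0, 0, 0.03], "grip": 0.5},
  {"linear": [-122, -50, 0], "angular": [0, 0, 0.047], "grip": 0.5},
  {"linear": [-168, -70, 0], "angular": [0, 0, 0.047], "grip": 0.5},
  {"linear": [-214, -90, 0], "angular": [0, 0, 0.047], "grip": 0.5},
  {"linear": [-260, -105, 0], "angular": [0, 0, 0.047], "grip": 0.5},
  {"linear": [-306, -117, 0], "angular": [0, 0, 0.047], "grip": 0.5},
  {"linear": [-352, -117, 0], "angular": [0, 0, 0.047], "grip": 0.5},
  {"linear": [-398, -117, 0], "angular": [0, 0, 0.047], "grip": 0.5},
  {"linear": [-444, -117, 0], "angular": [0, 0, 0.047], "grip": 0.5},
])

```text
time: 8.1
tcp_pos: [0.4645, -0.0457, 0.1742]
tcp_rot: [[-0.14, 0.99, 0.001], [0.99, 0.14, -0.0], [-0.0, 0.001, -1.0]]
ft_force: [1.6, -0.1, 0.7]
opening: 0.501
```

Run:
```python
from h import *
go([.479,-.114,.13],98)
```

```text
t 8.1 tcp [ 0.4645 -0.0457  0.1742] lin [-69.6   4.7  44.2] ang [0.0009 0.0005 0.001 ] q [ 0.4642  0.7192 -0.7577  2.0926  0.832   0.6598  0.8429] open 0.5007090786630993
```

Request:
play_rows([
  {"linear": [-40, 3, 10], "angular": [0, 0, 0], "grip": 0.5},
  {"linear": [-69, 4, 30], "angular": [0, 0, 0], "grip": 0.5},
  {"linear": [-69, 4, 55], "angular": [0, 0, 0], "grip": 0.5},
  {"linear": [-69, 4, 75], "angular": [0, 0, 0], "grip": 0.5},
  {"linear": [-69, 4, 75], "angular": [0, 0, 0], "grip": 0.5},
  {"linear": [-69, 4, 75], "angular": [0, 0, 0], "grip": 0.5},
])

```text
time: 8.7
tcp_pos: [0.4781, -0.1113, 0.0992]
tcp_rot: [[-0.14, 0.99, 0.0], [0.99, 0.14, 0.0], [0.0, 0.0, -1.0]]
ft_force: [0.0, -0.9, 0.1]
opening: 0.498
```

Run:
```python
from h import *
go([.479,-.114,.059],98)
```

```text
t 8.7 tcp [ 0.4781 -0.1113  0.0992] lin [-2.8  0.5 40.2] ang [ 0.0001 -0.      0.0012] q [ 0.5152  0.8568 -0.6343  2.0721  1.0094  0.5575  0.8448] open 0.49757080622363314
```

Request:
play_rows([
  {"linear": [-2.5, 0.5, 20], "angular": [0, 0, 0], "grip": 0.5},
  {"linear": [-2.5, 0.5, 36], "angular": [0, 0, 0], "grip": 0.5},
  {"linear": [-2.5, 0.5, 40], "angular": [0, 0, 0], "grip": 0.5},
  {"linear": [-2.5, 0.5, 40], "angular": [0, 0, 0], "grip": 0.8},
  {"linear": [-2.5, 0.5, 40], "angular": [0, 0, 0], "grip": 0.8},
  {"linear": [-2.5, 0.5, 40], "angular": [0, 0, 0], "grip": 0.8},
  {"linear": [-2.5, 0.5, 40], "angular": [0, 0, 0], "grip": 0.8},
  {"linear": [-2.5, 0.5, 10], "angular": [0, 0, 0], "grip": 0.8},
  {"linear": [-2.5, 0.5, -30], "angular": [0, 0, 0], "grip": 0.8},
  {"linear": [-2.5, 0.5, -75], "angular": [0, 0, 0], "grip": 0.8},
])

```text
time: 9.7
tcp_pos: [0.4777, -0.114, 0.1745]
tcp_rot: [[-0.14, 0.99, -0.003], [0.99, 0.14, 0.001], [0.001, -0.003, -1.0]]
ft_force: [-0.2, -0.9, -1.2]
opening: 0.338
```

Run:
```python
from h import *
a=np.radians(10);v=np.array([-np.sin(a),np.cos(a)])
p=np.array([.5052,.386])-.034*v;print(p)
go([*p,.0385],101)
```

```text
[0.5111 0.3525]
t 9.7 tcp [ 0.4777 -0.114   0.1745] lin [457.1  98.9 136.2] ang [-0.0027 -0.001  -0.0513] q [ 0.604   0.746  -0.7693  2.0199  0.8061  0.7123  1.028 ] open 0.338288187701034
```

Request:
play_rows([
  {"linear": [25, 0, -12], "angular": [0, 0, -0.01], "grip": 0.8},
  {"linear": [70, 5, -15], "angular": [0, 0, -0.03], "grip": 0.8},
  {"linear": [117, 10, -15], "angular": [0, 0, -0.05], "grip": 0.8},
  {"linear": [164, 15, -15], "angular": [0, 0, -0.05], "grip": 0.8},
  {"linear": [211, 25, -15], "angular": [0, 0, -0.05], "grip": 0.8},
  {"linear": [258, 45, -15], "angular": [0, 0, -0.05], "grip": 0.8},
  {"linear": [305, 65, -15], "angular": [0, 0, -0.05], "grip": 0.8},
  {"linear": [352, 80, -15], "angular": [0, 0, -0.05], "grip": 0.8},
  {"linear": [400, 95, -10], "angular": [0, 0, -0.05], "grip": 0.8},
  {"linear": [440, 99, 10], "angular": [0, 0, -0.05], "grip": 0.8},
])

```text
time: 10.7
tcp_pos: [0.517, 0.3392, 0.1653]
tcp_rot: [[-0.188, 0.982, 0.004], [0.982, 0.188, 0.004], [0.003, 0.005, -1.0]]
ft_force: [1.1, -0.5, -1.1]
opening: 0.337
```

Request:
play_rows([
  {"linear": [17, 0, 40], "angular": [0, 0, 0], "grip": 0.8},
  {"linear": [17, 0, 70], "angular": [0, 0, 0], "grip": 0.8},
  {"linear": [17, 0, 95], "angular": [0, 0, 0], "grip": 0.8},
  {"linear": [17, 0, 110], "angular": [0, 0, 0], "grip": 0.8},
  {"linear": [17, 0, 118], "angular": [0, 0, 0], "grip": 0.8},
  {"linear": [17, 0, 118], "angular": [0, 0, 0], "grip": 0.8},
])

```text
time: 11.3
tcp_pos: [0.512, 0.3518, 0.0453]
tcp_rot: [[-0.189, 0.982, -0.001], [0.982, 0.189, -0.001], [-0.001, -0.001, -1.0]]
ft_force: [1.2, -0.3, -1.4]
opening: 0.334
```

Run:
```python
from h import *
go([.5111,.3525,.0385],101)
```

```text
t 11.3 tcp [0.512  0.3518 0.0453] lin [ 0.9 -0.7  6.8] ang [-0.0008  0.0006 -0.0021] q [-0.3458  1.0408 -0.6179  1.6862  0.8697  0.7132  0.3389] open 0.3339572228150017
```

Request:
play_rows([
  {"linear": [0.5, 0, 5], "angular": [0, 0, 0], "grip": 0.8},
  {"linear": [0.5, 0, 6.5], "angular": [0, 0, 0], "grip": 0.8},
  {"linear": [0.5, 0, 6.5], "angular": [0, 0, 0], "grip": 0.6},
  {"linear": [0.5, 0, 6.5], "angular": [0, 0, 0], "grip": 0.6},
  {"linear": [0.5, 0, 3], "angular": [0, 0, 0], "grip": 0.6},
  {"linear": [0.5, 0, -20], "angular": [0, 0, 0], "grip": 0.58},
  {"linear": [0.5, 0, -60], "angular": [0, 0, 0], "grip": 0.5},
  {"linear": [0.5, 0, -105], "angular": [0, 0, 0], "grip": 0.5},
  {"linear": [0, 0, -150], "angular": [0, 0, 0], "grip": 0.5},
])

```text
time: 12.2
tcp_pos: [0.5117, 0.3522, 0.1977]
tcp_rot: [[-0.19, 0.982, -0.0], [0.982, 0.19, 0.0], [0.0, -0.0, -1.0]]
ft_force: [1.4, 0.7, 0.2]
opening: 0.499
```

Run:
```python
from h import *
c=cap('wrist','w6.png');np.save('w6.npy',c,allow_pickle=True)
from meas import *
carriers(c,zy=.015)
go([.511,-.348,.2],165)
go([.511,-.348,.2],-15)
```

```text
1529 [0.0138 0.0149 0.0158 0.0335 0.0507]
y [318. 184.] base c [0.5128 0.3529] size [0.0994 0.0476] az 10.483204 medz 0.01531040922583976 | tab n 340 (array([0.5118, 0.3526, 0.049 ]), np.float64(0.05117967733724634), 'rayctr', array([0.5116, 0.3527]))
1558 [0.013  0.0148 0.0157 0.0343 0.0508]
y [378. 184.] base c [0.5    0.4193] size [0.0992 0.0484] az 10.949197 medz 0.015188744131103299 | tab n 335 (array([0.4994, 0.419 , 0.0493]), np.float64(0.05138629516435423), 'rayctr', array([0.4994, 0.4187]))
1608 [0.01   0.018  0.0271 0.0326 0.0345]
y [499. 252.] base c [0.5458 0.5742] size [0.0308 0.0939] az 133.11418 medz 0.015788750168406168 | tab n 0 
t 12.25 tcp [0.5141 0.3557 0.2055] lin [-690.4 -136.1   -0.7] ang [ 0.0129 -0.0007 -1.1188] q [-0.275   0.8373 -0.7672  1.6072  0.6775  0.967   0.4917] open 0.5068720301588371
t 12.25 tcp [0.5141 0.3557 0.2055] lin [-690.4 -136.1   -0.7] ang [-0.0008 -0.0146  2.0228] q [-0.275   0.8373 -0.7672  1.6072  0.6775  0.967   0.4917] open 0.5068720301588371
```

View pics/w6.png

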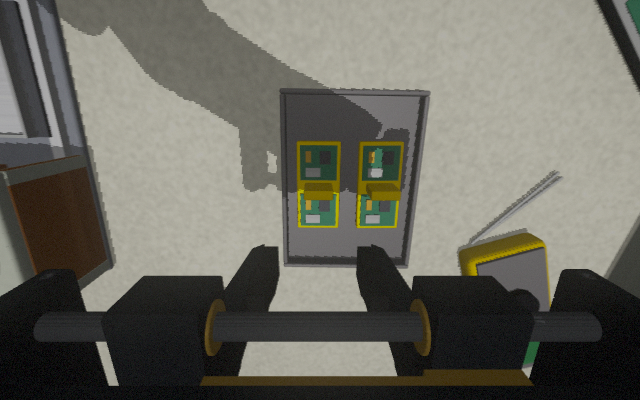

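Both yellow carriers lie flat in the rack, at w6 (318,184) and (378,184). Now the fresh boards.

Request:
play_rows([
  {"linear": [-30, -15, -20], "angular": [0, 0, 0], "grip": 0.5},
  {"linear": [-75, -35, -30], "angular": [0, 0, 0.1], "grip": 0.5},
  {"linear": [-121, -55, -30], "angular": [0, 0, 0.2], "grip": 0.5},
  {"linear": [-168, -75, -30], "angular": [0, 0, 0.33], "grip": 0.5},
  {"linear": [-215, -95, -30], "angular": [0, 0, 0.46], "grip": 0.5},
  {"linear": [-262, -115, -30], "angular": [0, 0, 0.59], "grip": 0.5},
  {"linear": [-309, -125, -30], "angular": [0, 0, 0.72], "grip": 0.5},
  {"linear": [-356, -130, -30], "angular": [0, 0, 0.85], "grip": 0.5},
  {"linear": [-403, -136, -30], "angular": [0, 0, 0.98], "grip": 0.5},
  {"linear": [-450, -136, -30], "angular": [0, 0, 1.11], "grip": 0.5},
])

```text
time: 13.25
tcp_pos: [0.4629, -0.1175, 0.2262]
tcp_rot: [[0.799, 0.602, 0.0], [0.602, -0.799, -0.001], [-0.0, 0.001, -1.0]]
ft_force: [0.7, -0.6, -1.3]
opening: 0.5
```

Run:
```python
from h import *
go([.511,-.348,.2],-14.7)
```

```text
t 13.25 tcp [ 0.4629 -0.1175  0.2262] lin [-100.3  213.    26.4] ang [ 0.0006 -0.0001  0.9024] q [ 0.5028  0.5849 -0.5488  2.0172  0.4843  0.6684  0.2857] open 0.4997519387368397
```

Request:
play_rows([
  {"linear": [-17, 36, 0], "angular": [0, 0, 0.14], "grip": 0.5},
  {"linear": [-35, 72, 0], "angular": [0, 0, 0.28], "grip": 0.5},
  {"linear": [-55, 110, 0], "angular": [0, 0, 0.42], "grip": 0.5},
  {"linear": [-73, 150, 0], "angular": [0, 0, 0.56], "grip": 0.5},
  {"linear": [-90, 190, 0], "angular": [0, 0, 0.7], "grip": 0.5},
  {"linear": [-100, 213, 10], "angular": [0, 0, 0.83], "grip": 0.5},
  {"linear": [-100, 213, 30], "angular": [0, 0, 0.902], "grip": 0.5},
  {"linear": [-100, 213, 50], "angular": [0, 0, 0.902], "grip": 0.5},
  {"linear": [-100, 213, 50], "angular": [0, 0, 0.902], "grip": 0.5},
])

```text
time: 14.15
tcp_pos: [0.5116, -0.3445, 0.1735]
tcp_rot: [[0.969, -0.248, -0.004], [-0.248, -0.969, 0.003], [-0.005, -0.001, -1.0]]
ft_force: [-0.5, 0.4, 0.5]
opening: 0.5
```

Run:
```python
from h import *
c=cap('wrist','w7.png');np.save('w7.npy',c,allow_pickle=True)
from meas import *
carriers(c,zb=.0105)
go([.511,-.348,.034],-14.7)
```

```text
1387 [0.0089 0.0099 0.0107 0.0344 0.0459]
b [401. 169.] base c [ 0.6005 -0.3473] size [0.0985 0.0476] az 75.91718 medz 0.0101960079302586 | tab n 342 (array([ 0.6006, -0.3471,  0.0449]), np.float64(0.04640998514021185), 'rayctr', array([ 0.6009, -0.3464]))
1423 [0.0093 0.0101 0.0109 0.0371 0.0457]
b [319. 193.] base c [ 0.5121 -0.3501] size [0.0991 0.0465] az 75.28401 medz 0.010315311381022652 | tab n 360 (array([ 0.5121, -0.3495,  0.0442]), np.float64(0.04620590535766819), 'rayctr', array([ 0.5123, -0.3491]))
t 14.2 tcp [ 0.5126 -0.3448  0.175 ] lin [ -0.4   3.6 141. ] ang [-0.0009  0.0022  0.0064] q [ 0.6796  0.7847 -0.292   1.6549  0.3027  0.7492 -0.0055] open 0.5005431895042981
```

View pics/w7.png

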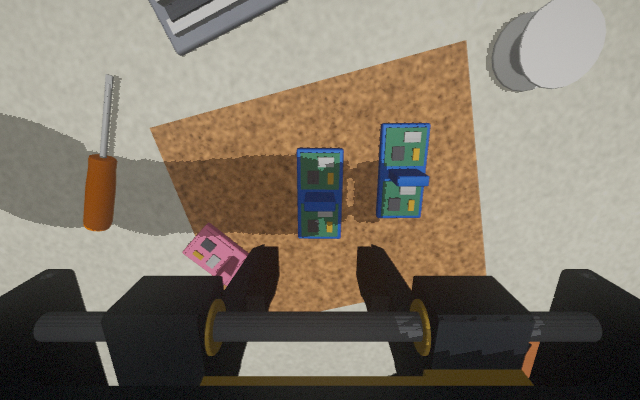

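Request:
play_rows([
  {"linear": [0, 4.5, 40], "angular": [0, 0, 0.006], "grip": 0.5},
  {"linear": [0, 4.5, 80], "angular": [0, 0, 0.006], "grip": 0.5},
  {"linear": [0, 4.5, 110], "angular": [0, 0, 0.006], "grip": 0.5},
  {"linear": [0, 4.5, 130], "angular": [0, 0, 0.006], "grip": 0.5},
  {"linear": [0, 4.5, 141], "angular": [0, 0, 0.006], "grip": 0.5},
  {"linear": [0, 4.5, 141], "angular": [0, 0, 0.006], "grip": 0.5},
  {"linear": [0, 4.5, 141], "angular": [0, 0, 0.006], "grip": 0.5},
])

```text
time: 14.9
tcp_pos: [0.5131, -0.3502, 0.0361]
tcp_rot: [[0.967, -0.254, 0.002], [-0.254, -0.967, -0.001], [0.002, 0.001, -1.0]]
ft_force: [-0.2, 0.3, 0.2]
opening: 0.5
```

Run:
```python
from h import *
go([.512,-.3493,.0335],-14.7)
```

```text
t 14.9 tcp [ 0.5131 -0.3502  0.0361] lin [-1.3 -0.6  2.6] ang [ 0.0005 -0.0023 -0.0003] q [ 0.6406  0.9882 -0.2096  1.7021  0.3787  0.4889 -0.0702] open 0.4997887812977397
```

Request:
play_rows([
  {"linear": [-1, 0, 2.5], "angular": [0, 0, 0], "grip": 0.5},
  {"linear": [-1, 0, 2.5], "angular": [0, 0, 0], "grip": 0.8},
  {"linear": [-1, 0, 2.5], "angular": [0, 0, 0], "grip": 0.8},
  {"linear": [-1, 0, 2.5], "angular": [0, 0, 0], "grip": 0.8},
  {"linear": [-1, 0, 2.5], "angular": [0, 0, 0], "grip": 0.8},
  {"linear": [-1, 0, -20], "angular": [0, 0, 0], "grip": 0.8},
  {"linear": [-1, 0, -60], "angular": [0, 0, 0], "grip": 0.8},
  {"linear": [-1, 0, -105], "angular": [0, 0, 0], "grip": 0.8},
  {"linear": [-1, 0, -145], "angular": [0, 0, 0], "grip": 0.8},
])

```text
time: 15.8
tcp_pos: [0.5109, -0.3494, 0.1813]
tcp_rot: [[0.967, -0.254, -0.0], [-0.254, -0.967, 0.0], [-0.0, -0.0, -1.0]]
ft_force: [0.4, -0.7, -1.6]
opening: 0.337
```

Run:
```python
from h import *
go([.469,-.047,.16],99.3)
s=bot.get_state();c=cap('scene');P=cloud(c)
cv2.imwrite('pics/s2.png',cv2.resize(c['image'][150:330,140:480],None,fx=2.3,fy=2.3))
# tray rect from w3,w6
```

```text
t 15.8 tcp [ 0.5109 -0.3494  0.1813] lin [-117.4 -281.8   21.4] ang [-0.0001 -0.0001 -1.9899] q [ 0.6903  0.7774 -0.2974  1.6483  0.3022  0.7616 -0.0035] open 0.33655227438407687
```

View pics/s2.png

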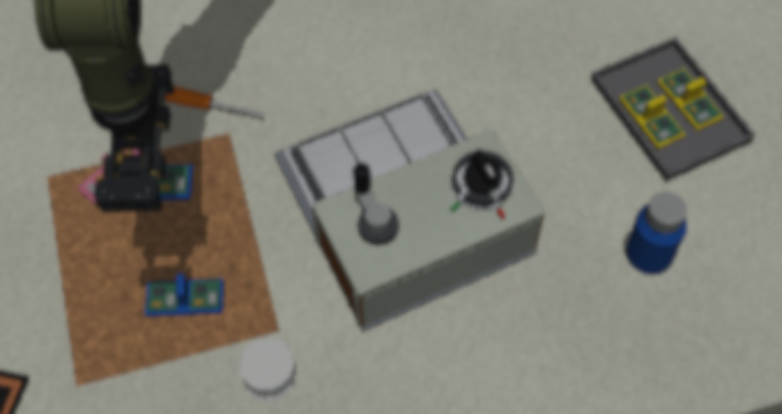

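```bash
sed -i 's/w4.npy/w3.npy/' m3.py; python3 m3.py | grep -A1 -E "tray|base"
python3 - <<'E'
from h import *
c=np.load('w3.npy',allow_pickle=True).item();P=cloud(c);z=P[...,2];x=P[...,0];y=P[...,1]
m=(abs(z-.036)<.0045)&(x>.37)&(x<.6)&(y>-.2)&(y<.11)
vv,uu=np.nonzero(m);p=np.array([ray(c,u,v,.036)[:2] for u,v in zip(uu,vv)],np.float32)
r=cv2.minAreaRect(p.reshape(-1,1,2));print(r,cv2.boxPoints(r).tolist())
E
```

```text
w3.npy tray 5545 [ 0.472  -0.0455] [0.0997 0.0476] 11.267711639404297 
 [[0.41842925548553467, -0.03187138959765434], [0.4277375340461731, -0.0785917267203331], [0.5255321860313416, -0.05910773202776909], [0.5162239074707031, -0.012387394905090332]]
--
w3.npy base 7564 [ 0.4705 -0.0472] [0.1508 0.2577] 9.431370735168457 
 [[0.37502190470695496, 0.06752368062734604], [0.4172445833683014, -0.18665918707847595], [0.5659816265106201, -0.16195225715637207], [0.5237590074539185, 0.09223061800003052]]
((0.47014227509498596, -0.04723821580410004), (0.12072834372520447, 0.19834037125110626), 9.424210548400879) [[0.3943544030189514, 0.040709272027015686], [0.4268312454223633, -0.15495409071445465], [0.5459301471710205, -0.13518570363521576], [0.5134533047676086, 0.06047765910625458]]
```

Request:
play_rows([
  {"linear": [-10, -25, -15], "angular": [0, 0, -0.14], "grip": 0.8},
  {"linear": [-22, -55, -30], "angular": [0, 0, -0.28], "grip": 0.8},
  {"linear": [-34, -85, -30], "angular": [0, 0, -0.42], "grip": 0.8},
  {"linear": [-46, -115, -30], "angular": [0, 0, -0.56], "grip": 0.8},
  {"linear": [-58, -145, -30], "angular": [0, 0, -0.7], "grip": 0.8},
  {"linear": [-70, -175, -30], "angular": [0, 0, -0.84], "grip": 0.8},
  {"linear": [-82, -205, -30], "angular": [0, 0, -0.98], "grip": 0.8},
  {"linear": [-94, -235, -30], "angular": [0, 0, -1.12], "grip": 0.8},
  {"linear": [-106, -260, -30], "angular": [0, 0, -1.26], "grip": 0.8},
  {"linear": [-117, -281, -30], "angular": [0, 0, -1.4], "grip": 0.8},
])

```text
time: 16.85
tcp_pos: [0.4689, -0.0464, 0.2096]
tcp_rot: [[0.408, 0.913, 0.0], [0.913, -0.408, 0.0], [0.0, -0.0, -1.0]]
ft_force: [0.7, -0.2, -0.9]
opening: 0.338
```

Run:
```python
from h import *
go([.4701,-.0472,.11],99.4)
```

```text
t 16.85 tcp [ 0.4689 -0.0464  0.2096] lin [-0.3  1.4 99.6] ang [-0.0001 -0.0005 -0.5848] q [ 0.417   0.6302 -0.6596  2.0489  0.6219  0.6675  0.4946] open 0.33776405293216044
```

Request:
play_rows([
  {"linear": [0, 1, 0], "angular": [0, 0, -0.14], "grip": 0.8},
  {"linear": [0, 1, 0], "angular": [0, 0, -0.28], "grip": 0.8},
  {"linear": [0, 1, 0], "angular": [0, 0, -0.42], "grip": 0.8},
  {"linear": [0, 1, 10], "angular": [0, 0, -0.56], "grip": 0.8},
  {"linear": [0, 1, 40], "angular": [0, 0, -0.585], "grip": 0.8},
  {"linear": [0, 1, 70], "angular": [0, 0, -0.585], "grip": 0.8},
  {"linear": [0, 1, 100], "angular": [0, 0, -0.585], "grip": 0.8},
  {"linear": [0, 1, 120], "angular": [0, 0, -0.585], "grip": 0.8},
  {"linear": [0, 1, 120], "angular": [0, 0, -0.585], "grip": 0.8},
  {"linear": [0, 1, 120], "angular": [0, 0, -0.585], "grip": 0.8},
])

```text
time: 17.85
tcp_pos: [0.4702, -0.0483, 0.0898]
tcp_rot: [[-0.157, 0.988, -0.001], [0.988, 0.157, 0.0], [0.0, -0.001, -1.0]]
ft_force: [0.9, 0.7, -0.0]
opening: 0.334
```

Run:
```python
from h import *
go([.4701,-.0472,.0595],99.4)
c=cap('wrist','w8.png')
```

```text
t 17.85 tcp [ 0.4702 -0.0483  0.0898] lin [ 1.1  0.1 30.3] ang [-0.0005 -0.0001 -0.0066] q [ 0.3556  0.8528 -0.5784  2.1295  1.0723  0.4878  0.6595] open 0.3337708553571709
```

View pics/w8.png

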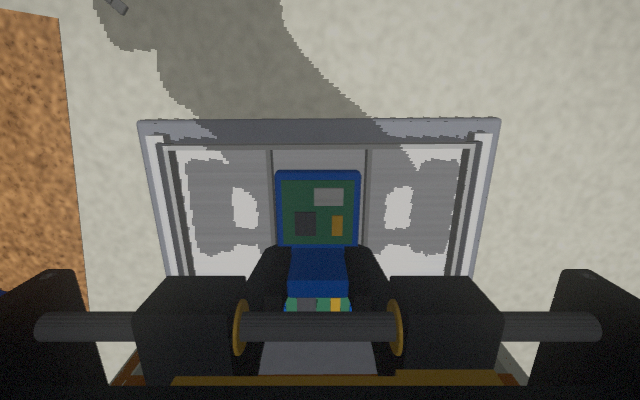

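Centred over the middle bay. Now lower and release.

Request:
play_rows([
  {"linear": [1, 0, 15], "angular": [0, 0, -0.006], "grip": 0.8},
  {"linear": [1, 0, 25], "angular": [0, 0, -0.006], "grip": 0.8},
  {"linear": [1, 0, 30], "angular": [0, 0, -0.006], "grip": 0.8},
  {"linear": [1, 0, 30], "angular": [0, 0, -0.006], "grip": 0.8},
  {"linear": [1, 0, 30], "angular": [0, 0, -0.006], "grip": 0.55},
  {"linear": [1, 0, 30], "angular": [0, 0, -0.006], "grip": 0.55},
  {"linear": [1, 0, 25], "angular": [0, 0, -0.006], "grip": 0.55},
  {"linear": [1, 0, 0], "angular": [0, 0, -0.006], "grip": 0.5},
  {"linear": [1, 0, -40], "angular": [0, 0, -0.006], "grip": 0.5},
  {"linear": [0, -5, -85], "angular": [0, 0, -0.006], "grip": 0.5},
])

```text
time: 18.9
tcp_pos: [0.4649, -0.0487, 0.176]
tcp_rot: [[-0.163, 0.987, -0.002], [0.987, 0.163, 0.001], [0.001, -0.001, -1.0]]
ft_force: [1.3, -0.4, -0.5]
opening: 0.499
```

Run:
```python
from h import *
c=cap('wrist','w9.png');np.save('w9.npy',c,allow_pickle=True)
from meas import *
carriers(c,zb=.036)
go([.6005,-.346,.2],-14)
```

```text
281 [0.0136 0.0145 0.0151 0.0157 0.0167]
1790 [0.0351 0.036  0.0368 0.0613 0.0716]
b [317. 200.] base c [ 0.4716 -0.0476] size [0.0993 0.0469] az 9.392809 medz 0.03628108737090563 | tab n 443 (array([ 0.4706, -0.0478,  0.07  ]), np.float64(0.0721887398735958), 'rayctr', array([ 0.4699, -0.0476]))
1551 [0.0079 0.0102 0.012  0.0369 0.0458]
b [ 38. 259.] base c [ 0.5981 -0.3427] size [0.0338 0.023 ] az 6.5598392 medz 0.03649117168350896 | tab n 0 
t 18.95 tcp [ 0.4667 -0.0485  0.1818] lin [-315.4   83.5  -17.3] ang [ 0.0055 -0.0058  1.9796] q [ 0.4729  0.7051 -0.7597  2.0843  0.8094  0.6662  0.8956] open 0.4984174395223038
```

View pics/w9.png

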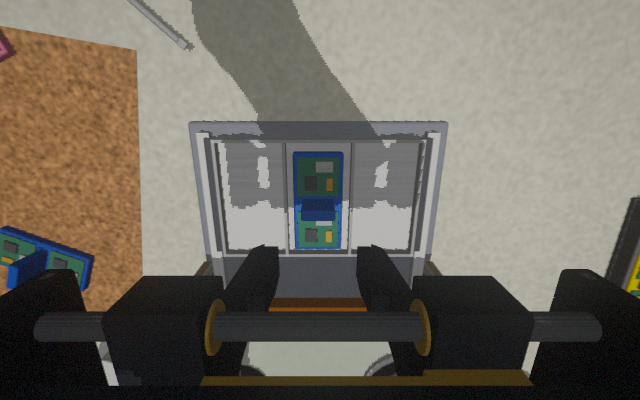

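Request:
play_rows([
  {"linear": [-30, 0, -20], "angular": [0, 0, 0.14], "grip": 0.5},
  {"linear": [-65, 5, -30], "angular": [0, 0, 0.28], "grip": 0.5},
  {"linear": [-100, 10, -40], "angular": [0, 0, 0.42], "grip": 0.5},
  {"linear": [-135, 20, -40], "angular": [0, 0, 0.56], "grip": 0.5},
  {"linear": [-170, 30, -40], "angular": [0, 0, 0.7], "grip": 0.5},
  {"linear": [-205, 40, -40], "angular": [0, 0, 0.84], "grip": 0.5},
  {"linear": [-240, 50, -40], "angular": [0, 0, 0.98], "grip": 0.5},
  {"linear": [-275, 65, -40], "angular": [0, 0, 1.12], "grip": 0.5},
  {"linear": [-300, 75, -35], "angular": [0, 0, 1.26], "grip": 0.5},
  {"linear": [-315, 83, -25], "angular": [0, 0, 1.4], "grip": 0.5},
])

```text
time: 19.95
tcp_pos: [0.5991, -0.3493, 0.2007]
tcp_rot: [[0.947, 0.32, 0.002], [0.32, -0.947, -0.001], [0.002, 0.002, -1.0]]
ft_force: [0.9, 0.5, -0.5]
opening: 0.497
```

Run:
```python
from h import *
go([.6005,-.346,.18],-14)
c=cap('wrist','w10.png');np.save('w10.npy',c,allow_pickle=True)
from meas import *
carriers(c,zb=.0105)
```

```text
t 19.95 tcp [ 0.5991 -0.3493  0.2007] lin [ 2.4 -2.7 20.7] ang [ 0.0013 -0.0023  0.5702] q [ 0.6794  0.8675 -0.4521  1.3783  0.4114  0.9862  0.4656] open 0.49698085684565596
1138 [0.0092 0.0101 0.0108 0.0377 0.0459]
b [319. 180.] base c [ 0.6012 -0.3476] size [0.0985 0.047 ] az 75.9773 medz 0.010305698200591129 | tab n 288 (array([ 0.601 , -0.3473,  0.0447]), np.float64(0.04630264413027695), 'rayctr', array([ 0.6012, -0.347 ]))
```

View pics/w10.png

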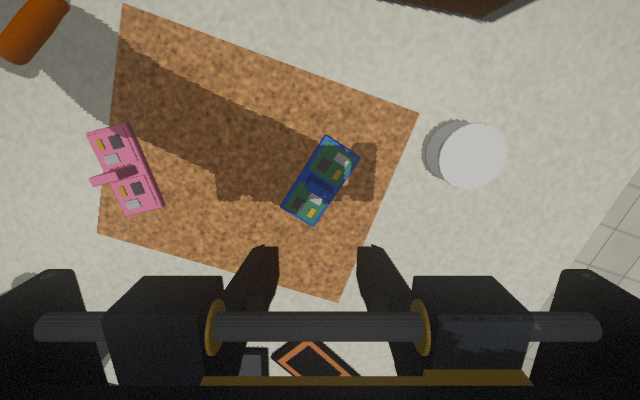

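Request:
play_rows([
  {"linear": [2.5, -1, 0], "angular": [0, 0, 0.14], "grip": 0.5},
  {"linear": [2.5, -1, 10], "angular": [0, 0, 0.28], "grip": 0.5},
  {"linear": [2.5, -1, 30], "angular": [0, 0, 0.42], "grip": 0.5},
  {"linear": [2.5, -1, 60], "angular": [0, 0, 0.57], "grip": 0.5},
  {"linear": [2.5, -1, 90], "angular": [0, 0, 0.57], "grip": 0.5},
  {"linear": [2.5, -1, 120], "angular": [0, 0, 0.57], "grip": 0.5},
  {"linear": [2.5, -1, 145], "angular": [0, 0, 0.57], "grip": 0.5},
  {"linear": [2.5, -1, 160], "angular": [0, 0, 0.57], "grip": 0.5},
  {"linear": [2.5, -1, 160], "angular": [0, 0, 0.57], "grip": 0.5},
  {"linear": [2.5, -1, 160], "angular": [0, 0, 0.57], "grip": 0.5},
])

```text
time: 21.0
tcp_pos: [0.6009, -0.3447, 0.0407]
tcp_rot: [[0.972, -0.233, 0.001], [-0.233, -0.972, 0.0], [0.001, -0.0, -1.0]]
ft_force: [-0.6, -0.0, 0.2]
opening: 0.501
```

Run:
```python
from h import *
go([.601,-.3472,.0335],-14)
```

```text
t 21.0 tcp [ 0.6009 -0.3447  0.0407] lin [0.6 2.4 7.2] ang [-0.0003 -0.0011  0.009 ] q [ 0.5776  1.0504 -0.2487  1.4567  0.347   0.6768 -0.0579] open 0.5012216776653436
```

Request:
play_rows([
  {"linear": [0.5, 2, 5], "angular": [0, 0, 0.009], "grip": 0.5},
  {"linear": [0.5, 2, 7], "angular": [0, 0, 0.009], "grip": 0.5},
  {"linear": [0.5, 2, 7], "angular": [0, 0, 0.009], "grip": 0.8},
  {"linear": [0.5, 2, 7], "angular": [0, 0, 0.009], "grip": 0.8},
  {"linear": [0.5, 2, 7], "angular": [0, 0, 0.009], "grip": 0.8},
  {"linear": [0.5, 2, 7], "angular": [0, 0, 0.009], "grip": 0.8},
  {"linear": [0.5, 2, -20], "angular": [0, 0, 0.009], "grip": 0.8},
  {"linear": [0.5, 2, -60], "angular": [0, 0, 0.009], "grip": 0.8},
  {"linear": [0.5, 2, -105], "angular": [0, 0, 0.009], "grip": 0.8},
  {"linear": [0.5, 2, -150], "angular": [0, 0, 0.009], "grip": 0.8},
])

```text
time: 22.0
tcp_pos: [0.6, -0.3466, 0.191]
tcp_rot: [[0.97, -0.242, -0.001], [-0.242, -0.97, 0.001], [-0.001, -0.0, -1.0]]
ft_force: [1.6, -0.2, -0.1]
opening: 0.34
```

Run:
```python
from h import *
a=np.radians(9.42);v=np.array([-np.sin(a),np.cos(a)]);p=np.array([.4701,-.0472])-.065*v;print(p)
go([*p,.2],99.4)
go([*p,.2],19.4)
```

```text
[ 0.4807 -0.1113]
t 22.0 tcp [ 0.6    -0.3466  0.191 ] lin [-172.7 -199.4   -8.8] ang [-0.0012  0.0004 -1.9796] q [ 0.6037  0.8608 -0.2998  1.389   0.282   0.9348 -0.0105] open 0.3399626508415946
t 22.0 tcp [ 0.6    -0.3466  0.191 ] lin [-172.7 -199.4   -8.8] ang [-0.0006  0.0009 -0.5833] q [ 0.6037  0.8608 -0.2998  1.389   0.282   0.9348 -0.0105] open 0.3399626508415946
```

Request:
play_rows([
  {"linear": [-25, -15, -20], "angular": [0, 0, -0.14], "grip": 0.8},
  {"linear": [-55, -30, -40], "angular": [0, 0, -0.28], "grip": 0.8},
  {"linear": [-80, -50, -45], "angular": [0, 0, -0.42], "grip": 0.8},
  {"linear": [-105, -75, -45], "angular": [0, 0, -0.56], "grip": 0.8},
  {"linear": [-125, -100, -45], "angular": [0, 0, -0.7], "grip": 0.8},
  {"linear": [-142, -125, -45], "angular": [0, 0, -0.84], "grip": 0.8},
  {"linear": [-158, -150, -45], "angular": [0, 0, -0.98], "grip": 0.8},
  {"linear": [-170, -175, -45], "angular": [0, 0, -1.12], "grip": 0.8},
  {"linear": [-173, -195, -45], "angular": [0, 0, -1.26], "grip": 0.8},
  {"linear": [-173, -199, -45], "angular": [0, 0, -1.4], "grip": 0.8},
])

```text
time: 23.0
tcp_pos: [0.4809, -0.1088, 0.2353]
tcp_rot: [[0.394, 0.919, 0.001], [0.919, -0.394, 0.001], [0.001, 0.0, -1.0]]
ft_force: [0.4, -0.4, -1.0]
opening: 0.337
```

Run:
```python
from h import *
go([.4807,-.1113,.09],99.4)
```

```text
t 23.0 tcp [ 0.4809 -0.1088  0.2353] lin [ -2.6   0.7 145.3] ang [ 0.0008 -0.0012 -0.5694] q [ 0.5695  0.6206 -0.7051  1.9602  0.572   0.7678  0.696 ] open 0.33746797191554884
```

Request:
play_rows([
  {"linear": [-1, 0, 0], "angular": [0, 0, -0.14], "grip": 0.8},
  {"linear": [-1, 0, 0], "angular": [0, 0, -0.28], "grip": 0.8},
  {"linear": [-1, 0, 0], "angular": [0, 0, -0.42], "grip": 0.8},
  {"linear": [-1, 0, 20], "angular": [0, 0, -0.56], "grip": 0.8},
  {"linear": [-1, 0, 55], "angular": [0, 0, -0.573], "grip": 0.8},
  {"linear": [-1, 0, 90], "angular": [0, 0, -0.573], "grip": 0.8},
  {"linear": [-1, 0, 125], "angular": [0, 0, -0.573], "grip": 0.8},
  {"linear": [-1, 0, 145], "angular": [0, 0, -0.573], "grip": 0.8},
  {"linear": [-1, 0, 145], "angular": [0, 0, -0.573], "grip": 0.8},
  {"linear": [-1, 0, 145], "angular": [0, 0, -0.573], "grip": 0.8},
])

```text
time: 24.0
tcp_pos: [0.4807, -0.1126, 0.0901]
tcp_rot: [[-0.157, 0.988, 0.0], [0.988, 0.157, -0.0], [-0.0, 0.0, -1.0]]
ft_force: [-0.7, -0.1, -0.7]
opening: 0.339
```

Run:
```python
from h import *
go([.4807,-.1113,.0595],99.4)
c=cap('wrist','w11.png')
```

```text
t 24.0 tcp [ 0.4807 -0.1126  0.0901] lin [ 1.3  0.2 30.6] ang [ 0.0001  0.     -0.0067] q [ 0.5032  0.8713 -0.6116  2.0677  1.0242  0.5402  0.8535] open 0.3385801632723031
```

View pics/w11.png

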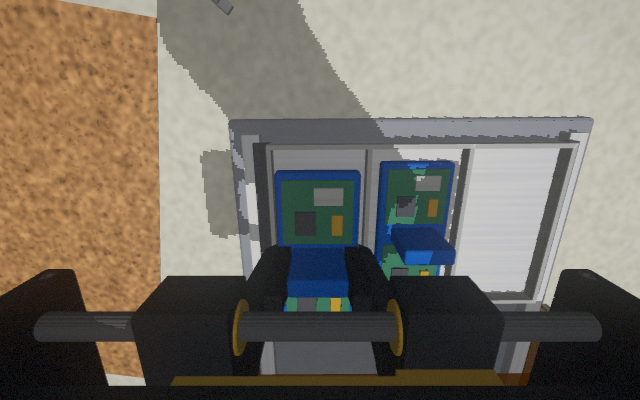

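Request:
play_rows([
  {"linear": [0.5, 0, 15], "angular": [0, 0, -0.006], "grip": 0.8},
  {"linear": [0.5, 0, 25], "angular": [0, 0, -0.006], "grip": 0.8},
  {"linear": [0.5, 0, 30], "angular": [0, 0, -0.006], "grip": 0.8},
  {"linear": [0.5, 0, 30], "angular": [0, 0, -0.006], "grip": 0.8},
  {"linear": [0.5, 0, 30], "angular": [0, 0, -0.006], "grip": 0.57},
  {"linear": [0.5, 0, 30], "angular": [0, 0, -0.006], "grip": 0.57},
  {"linear": [0.5, 0, 25], "angular": [0, 0, -0.006], "grip": 0.57},
  {"linear": [0.5, 0, 0], "angular": [0, 0, -0.006], "grip": 0.5},
  {"linear": [0.5, -20, -40], "angular": [0, 0, -0.006], "grip": 0.5},
  {"linear": [20, -50, -85], "angular": [0, 0, -0.006], "grip": 0.5},
])

```text
time: 25.05
tcp_pos: [0.4326, -0.1039, 0.1701]
tcp_rot: [[-0.159, 0.987, 0.001], [0.987, 0.159, -0.001], [-0.001, 0.001, -1.0]]
ft_force: [-0.0, 1.1, 0.4]
opening: 0.502
```

Request:
play_rows([
  {"linear": [20, -10, -45], "angular": [0, 0, 0], "grip": 0.5},
  {"linear": [35, -15, -90], "angular": [0, 0, 0], "grip": 0.5},
  {"linear": [50, -15, -130], "angular": [0, 0, 0], "grip": 0.5},
  {"linear": [50, -15, -160], "angular": [0, 0, 0], "grip": 0.5},
  {"linear": [50, -15, -160], "angular": [0, 0, 0], "grip": 0.5},
  {"linear": [50, -15, -160], "angular": [0, 0, 0], "grip": 0.5},
])

```text
time: 25.65
tcp_pos: [0.4091, -0.0561, 0.3292]
tcp_rot: [[-0.162, 0.987, 0.001], [0.987, 0.162, -0.001], [-0.001, 0.001, -1.0]]
ft_force: [-0.3, -0.6, -0.8]
opening: 0.499
```

Run:
```python
from h import *
s=bot.get_state();print(s['time'],s['tcp_pos'])
c=cap('wrist','w12.png');np.save('w12.npy',c,allow_pickle=True)
from meas import *
carriers(c,zb=.036)
```

```text
25.65 [ 0.4091 -0.0561  0.3292]
1341 [0.0108 0.0144 0.0158 0.0349 0.0505]
y [561. 257.] base c [0.5025 0.3852] size [0.0104 0.105 ] az 100.90917 medz 0.036129318687420364 | tab n 0 
630 [0.0349 0.0359 0.0369 0.0576 0.0718]
b [275. 205.] base c [ 0.4817 -0.112 ] size [0.098  0.0468] az 9.345721 medz 0.03635677433179024 | tab n 151 (array([ 0.4816, -0.1122,  0.0706]), np.float64(0.07267683638583283), 'rayctr', array([ 0.4811, -0.1123]))
630 [0.0349 0.036  0.0369 0.0602 0.0719]
b [316. 205.] base c [ 0.4711 -0.0478] size [0.098  0.0466] az 9.382645 medz 0.03632029567262374 | tab n 152 (array([ 0.4709, -0.0476,  0.0705]), np.float64(0.07256765735379175), 'rayctr', array([ 0.4698, -0.0473]))
```

View pics/w12.png

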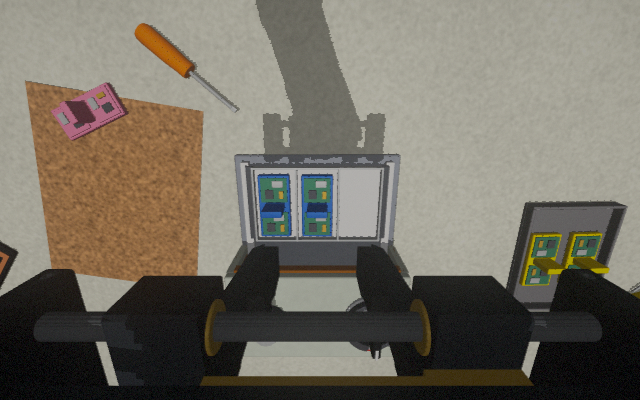

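Both fresh boards lie flat, one per bay, at w12 (275,205) and (316,205). Next I'll look down on the crank and knob.

Run:
```python
from h import *
go([.56,-.03,.36],99.4)
```

```text
t 25.7 tcp [ 0.4085 -0.0563  0.3284] lin [  1.4 153.7 -31.8] ang [-0.0013  0.0006 -0.0013] q [ 0.7264  0.4373 -1.015   2.0286  0.4669  0.9277  1.1961] open 0.5016128944277238
```

Request:
play_rows([
  {"linear": [0, 40, -15], "angular": [0, 0, 0], "grip": 0.5},
  {"linear": [0, 80, -31], "angular": [0, 0, 0], "grip": 0.5},
  {"linear": [0, 120, -31], "angular": [0, 0, 0], "grip": 0.5},
  {"linear": [0, 153, -31], "angular": [0, 0, 0], "grip": 0.5},
  {"linear": [0, 153, -31], "angular": [0, 0, 0], "grip": 0.5},
  {"linear": [0, 153, -31], "angular": [0, 0, 0], "grip": 0.5},
  {"linear": [0, 153, -31], "angular": [0, 0, 0], "grip": 0.5},
])

```text
time: 26.4
tcp_pos: [0.5588, -0.0313, 0.3588]
tcp_rot: [[-0.163, 0.987, -0.003], [0.987, 0.163, -0.001], [-0.0, -0.003, -1.0]]
ft_force: [-0.2, 0.1, 0.4]
opening: 0.498
```

Run:
```python
from h import *
s=bot.get_state();print(s['time'],s['tcp_pos'],s['joint_velocities'])
c=cap('wrist','w13.png');np.save('w13.npy',c,allow_pickle=True)
```

```text
26.4 [ 0.5588 -0.0313  0.3588] [ 0.0099 -0.0149 -0.0064 -0.0035  0.0009 -0.001  -0.    ]
```

View pics/w13.png

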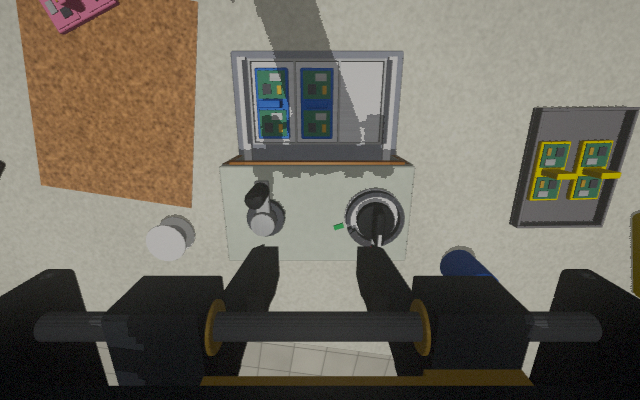

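Run:
```python
from h import *
c=np.load('w13.npy',allow_pickle=True).item();P=cloud(c);x,y,z=P[...,0],P[...,1],P[...,2]
a=np.radians(9.42);u=np.array([np.cos(a),np.sin(a)]);v=np.array([-u[1],u[0]]);o=np.array([.4701,-.0472])+.075*u
print('o',o)
def uf(p): p=np.atleast_2d(p)[:,:2]-o; return np.stack([p@u,p@v],1)
box=np.zeros(z.shape,bool);box[160:262,215:300]=1
for z0,z1 in((.188,.205),(.17,.188),(.15,.17),(.14,.15),(.13,.14),(.122,.13)):
    m=box&(z>z0)&(z<z1);q=P[m]
    if len(q): print(z0,len(q),'mean',q.mean(0),'uf',uf(q.mean(0)),'range',uf(q).min(0),uf(q).max(0), np.median(q[:,2]))
print('knob')
box[:]=0;box[180:246,338:412]=1
for z0,z1 in((.18,.21),(.17,.18),(.16,.17),(.15,.16),(.14,.15),(.13,.14),(.124,.13)):
    m=box&(z>z0)&(z<z1);q=P[m]
    if len(q): print(z0,len(q),'mean',q.mean(0),'uf',uf(q.mean(0)),'range',uf(q).min(0),uf(q).max(0), np.median(q[:,2]))
i=c['image'];cv2.imwrite('pics/w13c.png',cv2.resize(i[155:265,215:425],None,fx=3.8,fy=3.8,interpolation=cv2.INTER_CUBIC))
```

```text
o [ 0.5441 -0.0349]
0.17 347 mean [ 0.5831 -0.098   0.1833] uf [[ 0.0282 -0.0686]] range [ 0.0191 -0.0807] [ 0.0405 -0.0591] 0.1849339024003137
0.15 92 mean [ 0.5779 -0.0949  0.1602] uf [[ 0.0235 -0.0647]] range [ 0.019  -0.0789] [ 0.035  -0.0589] 0.16054331675331052
0.14 499 mean [ 0.6247 -0.0915  0.146 ] uf [[ 0.0703 -0.069 ]] range [ 0.0191 -0.0845] [ 0.091  -0.0543] 0.14621797120482105
0.13 218 mean [ 0.6016 -0.0922  0.1371] uf [[ 0.0474 -0.0659]] range [ 0.0188 -0.0823] [ 0.0783 -0.0541] 0.13784675356748033
0.122 373 mean [ 0.6262 -0.0855  0.1244] uf [[ 0.0728 -0.0633]] range [ 0.0502 -0.0944] [ 0.1011 -0.0443] 0.12429642462378926
knob
0.16 297 mean [0.6043 0.0536 0.1621] uf [[0.0739 0.0775]] range [0.0532 0.0717] [0.0963 0.0836] 0.1621556474948332
0.15 85 mean [0.5992 0.0493 0.1553] uf [[0.0681 0.0741]] range [0.0527 0.0717] [0.0944 0.0842] 0.15464978070697571
0.14 64 mean [0.5974 0.0486 0.1451] uf [[0.0663 0.0737]] range [0.0527 0.0717] [0.093  0.0828] 0.14502738536703746
0.13 947 mean [0.6072 0.0498 0.1348] uf [[0.0761 0.0733]] range [0.0368 0.0403] [0.1111 0.1166] 0.1358637701789926
0.124 663 mean [0.5965 0.0548 0.1285] uf [[0.0664 0.0799]] range [0.0358 0.039 ] [0.1115 0.1172] 0.1289383130632134
```

View pics/w13c.png

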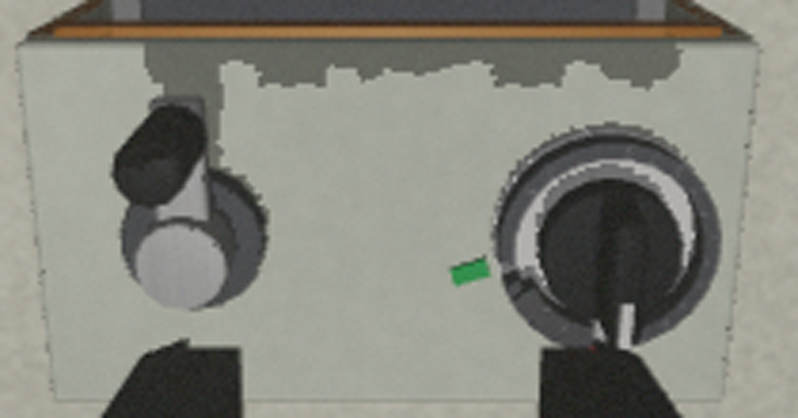

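Run:
```python
from h import *
a=np.radians(9.42);u=np.array([np.cos(a),np.sin(a)]);v=np.array([-u[1],u[0]]);o=np.array([.4701,-.0472])+.075*u
p=o+.0298*u-.0699*v;print(p, 'axis',o+.0748*u-.0699*v,'knob',o+.0748*u+.0777*v)
go([*p,.23],99.42)
```

```text
[ 0.5849 -0.099 ] axis [ 0.6293 -0.0916] knob [0.6052 0.054 ]
t 26.45 tcp [ 0.5589 -0.0314  0.3592] lin [-70.8  15.  129.2] ang [-0.0022  0.0007 -0.0008] q [ 0.5048  0.6144 -0.9393  1.5927  0.5215  1.2069  1.1956] open 0.49999775458179974
```

Request:
play_rows([
  {"linear": [-35, 8, 20], "angular": [0, 0, 0], "grip": 0.5},
  {"linear": [-70, 15, 50], "angular": [0, 0, 0], "grip": 0.5},
  {"linear": [-71, 15, 90], "angular": [0, 0, 0], "grip": 0.5},
  {"linear": [-71, 15, 119], "angular": [0, 0, 0], "grip": 0.5},
  {"linear": [-71, 15, 119], "angular": [0, 0, 0], "grip": 0.5},
  {"linear": [-71, 15, 119], "angular": [0, 0, 0], "grip": 0.5},
  {"linear": [-71, 15, 119], "angular": [0, 0, 0], "grip": 0.5},
])

```text
time: 27.15
tcp_pos: [0.5875, -0.0981, 0.2431]
tcp_rot: [[-0.163, 0.987, 0.003], [0.987, 0.163, 0.0], [-0.001, 0.003, -1.0]]
ft_force: [-0.0, -0.9, 0.2]
opening: 0.498
```

Run:
```python
from h import *
go([.5849,-.099,.164],99.42)
c=cap('wrist','w14.png');np.save('w14.npy',c,allow_pickle=True)
P=cloud(c)
a=np.radians(9.42);u=np.array([np.cos(a),np.sin(a)]);v=np.array([-u[1],u[0]]);o=np.array([.4701,-.0472])+.075*u
m=(P[...,2]>.181)&(P[...,2]<.19);m[245:]=0;q=P[m];print(len(q))
if len(q): w=(q[:,:2]-o);U=np.stack([w@u,w@v],1);print(U.min(0),U.max(0),(U.min(0)+U.max(0))/2,U.mean(0))
s=cap('side');cv2.imwrite('pics/si14.png',cv2.resize(s['image'][100:300,200:440],None,fx=3,fy=3))
```

```text
t 27.15 tcp [ 0.5875 -0.0981  0.2431] lin [-0.4 -3.  79.1] ang [ 0.0034  0.0006 -0.0009] q [ 0.5502  0.7793 -0.8561  1.6525  0.671   1.0244  1.2086] open 0.4975805431857269
678
[ 0.0189 -0.0807] [ 0.0403 -0.0591] [ 0.0296 -0.0699] [ 0.0287 -0.07  ]
```

View pics/w14.png

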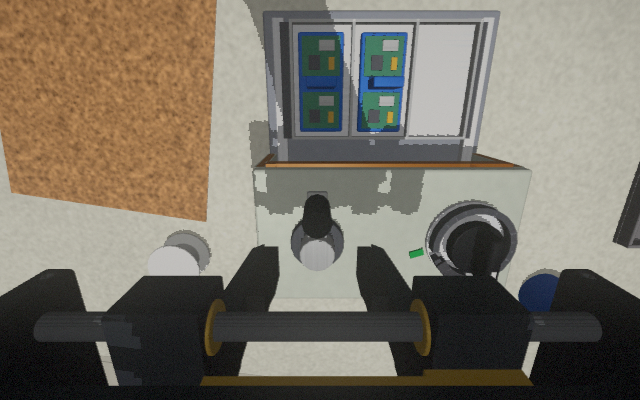

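View pics/si14.png

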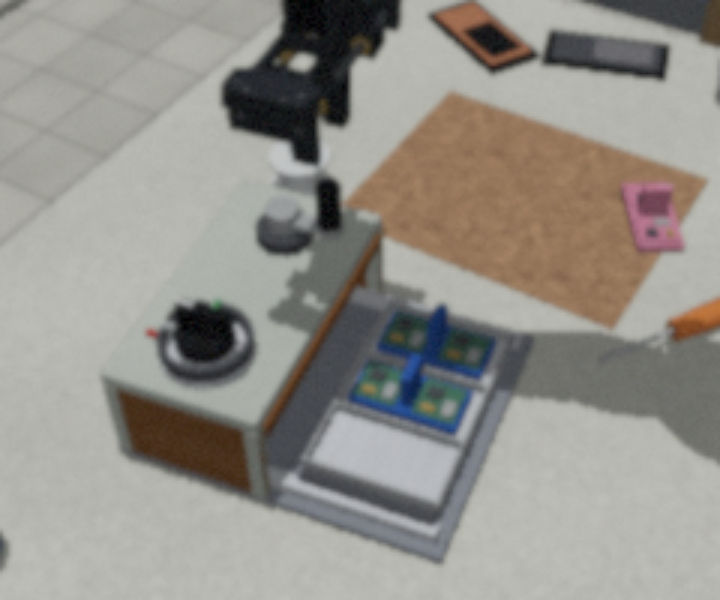

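The handle is seen at the same place in both views. Next I lower onto it.

Request:
play_rows([
  {"linear": [0, -2, 30], "angular": [0, 0, 0], "grip": 0.5},
  {"linear": [0, -2, 55], "angular": [0, 0, 0], "grip": 0.5},
  {"linear": [0, -2, 72], "angular": [0, 0, 0], "grip": 0.5},
  {"linear": [0, -2, 77], "angular": [0, 0, 0], "grip": 0.5},
  {"linear": [0, -2, 77], "angular": [0, 0, 0], "grip": 0.5},
  {"linear": [0, -2, 77], "angular": [0, 0, 0], "grip": 0.5},
  {"linear": [0, -2, 77], "angular": [0, 0, 0], "grip": 0.5},
])

```text
time: 27.95
tcp_pos: [0.5854, -0.0987, 0.165]
tcp_rot: [[-0.162, 0.987, 0.002], [0.987, 0.162, -0.0], [-0.0, 0.002, -1.0]]
ft_force: [-0.1, 0.5, -0.5]
opening: 0.498
```

Run:
```python
from h import *
go([.5849,-.099,.164],99.42)
```

```text
t 27.95 tcp [ 0.5854 -0.0987  0.165 ] lin [-0.2 -0.6  1. ] ang [ 0.0021  0.0004 -0.0012] q [ 0.5164  0.8696 -0.7855  1.7277  0.7757  0.8818  1.1212] open 0.4975909937508345
```

Request:
play_rows([
  {"linear": [0, 0, 1], "angular": [0, 0, 0], "grip": 0.85},
  {"linear": [0, 0, 1], "angular": [0, 0, 0], "grip": 0.85},
  {"linear": [0, 0, 1], "angular": [0, 0, 0], "grip": 0.85},
  {"linear": [0, 0, 1], "angular": [0, 0, 0], "grip": 0.85},
  {"linear": [0, 0, 1], "angular": [0, 0, 0], "grip": 0.85},
], newtons=25)

```text
time: 28.45
tcp_pos: [0.5847, -0.0991, 0.163]
tcp_rot: [[-0.162, 0.987, 0.0], [0.987, 0.162, -0.0], [-0.0, 0.0, -1.0]]
ft_force: [-0.6, -1.1, 0.7]
opening: 0.24
```

Request:
play_rows([
  {"linear": [7.8, 0.7, 0], "angular": [0, 0, 0], "grip": 0.85},
  {"linear": [15.4, 2.7, 0], "angular": [0, 0, 0], "grip": 0.85},
  {"linear": [22.5, 6.0, 0], "angular": [0, 0, 0], "grip": 0.85},
  {"linear": [28.9, 10.5, 0], "angular": [0, 0, 0], "grip": 0.85},
  {"linear": [34.5, 16.1, 0], "angular": [0, 0, 0], "grip": 0.85},
  {"linear": [39, 22.5, 0], "angular": [0, 0, 0], "grip": 0.85},
  {"linear": [42.3, 29.6, 0], "angular": [0, 0, 0], "grip": 0.85},
  {"linear": [44.3, 37.2, 0], "angular": [0, 0, 0], "grip": 0.85},
  {"linear": [45, 45, 0], "angular": [0, 0, 0], "grip": 0.85},
])

```text
time: 29.35
tcp_pos: [0.622, -0.0472, 0.1629]
tcp_rot: [[-0.162, 0.987, -0.001], [0.987, 0.162, -0.001], [-0.001, -0.001, -1.0]]
ft_force: [-1.3, -4.7, 5.9]
opening: 0.239
```

Run:
```python
from h import *
s=bot.get_state();print(s['time'],s['tcp_pos'],s['opening'],np.array(s['ft_force']))
a=np.radians(9.42);u=np.array([np.cos(a),np.sin(a)]);v=np.array([-u[1],u[0]]);o=np.array([.4701,-.0472])+.075*u
w=s['tcp_pos'][:2]-o;print(w@u,w@v)
c=cap('wrist','w15.png')
```

```text
29.35 [ 0.622  -0.0472  0.1629] 0.2389975489231132 [-1.3199 -4.7076  5.8654]
0.07480851452519266 -0.024868720606633962
```

View pics/w15.png

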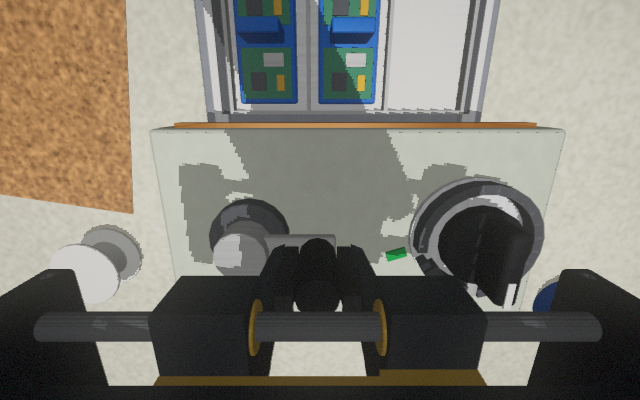

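The crank is at 90° with the grip held and the tray moving. Continuing in half turns.

Request:
play_rows([
  {"linear": [-2.7, 15.4, 0], "angular": [0, 0, 0], "grip": 0.85},
  {"linear": [-10.5, 28.9, 0], "angular": [0, 0, 0], "grip": 0.85},
  {"linear": [-22.5, 39, 0], "angular": [0, 0, 0], "grip": 0.85},
  {"linear": [-37.2, 44.3, 0], "angular": [0, 0, 0], "grip": 0.85},
  {"linear": [-52.8, 44.3, 0], "angular": [0, 0, 0], "grip": 0.85},
  {"linear": [-67.5, 39, 0], "angular": [0, 0, 0], "grip": 0.85},
  {"linear": [-79.5, 28.9, 0], "angular": [0, 0, 0], "grip": 0.85},
  {"linear": [-87.3, 15.4, 0], "angular": [0, 0, 0], "grip": 0.85},
  {"linear": [-90, 0, 0], "angular": [0, 0, 0], "grip": 0.85},
])

```text
time: 30.3
tcp_pos: [0.6366, -0.1363, 0.163]
tcp_rot: [[-0.161, 0.987, 0.003], [0.987, 0.161, 0.002], [0.002, 0.003, -1.0]]
ft_force: [2.8, 4.8, 0.5]
opening: 0.239
```

```bash
cat > cr.py <<'E'
from h import *
s=bot.get_state();print(s['time'],s['tcp_pos'],s['opening'],np.array(s['ft_force']),np.array(s['q']))
a=np.radians(9.42);u=np.array([np.cos(a),np.sin(a)]);v=np.array([-u[1],u[0]]);o=np.array([.4701,-.0472])+.075*u
w=s['tcp_pos'][:2]-o;d=np.array([w@u-.0748,w@v+.0699]);print('uf',w@u,w@v,'r',np.hypot(*d),'theta',np.degrees(np.arctan2(d[1],-d[0])))
E
python3 cr.py
```

```text
30.3 [ 0.6366 -0.1363  0.163 ] 0.23909903710707645 [2.7953 4.7644 0.5338] [ 0.5362  0.937  -0.7904  1.5447  0.7558  0.9834  1.2508]
uf 0.07470010415361451 -0.11519300217528534 r 0.04529311233764498 theta -89.87363166861986
```

Request:
play_rows([
  {"linear": [2.7, -15.4, 0], "angular": [0, 0, 0], "grip": 0.85},
  {"linear": [10.5, -28.9, 0], "angular": [0, 0, 0], "grip": 0.85},
  {"linear": [22.5, -39, 0], "angular": [0, 0, 0], "grip": 0.85},
  {"linear": [37.2, -44.3, 0], "angular": [0, 0, 0], "grip": 0.85},
  {"linear": [52.8, -44.3, 0], "angular": [0, 0, 0], "grip": 0.85},
  {"linear": [67.5, -39, 0], "angular": [0, 0, 0], "grip": 0.85},
  {"linear": [79.5, -28.9, 0], "angular": [0, 0, 0], "grip": 0.85},
  {"linear": [87.3, -15.4, 0], "angular": [0, 0, 0], "grip": 0.85},
  {"linear": [90, 0, 0], "angular": [0, 0, 0], "grip": 0.85},
])

```text
time: 31.2
tcp_pos: [0.6215, -0.0472, 0.1629]
tcp_rot: [[-0.163, 0.987, -0.002], [0.987, 0.163, -0.002], [-0.002, -0.002, -1.0]]
ft_force: [-2.0, -5.9, 5.1]
opening: 0.237
```

```bash
python3 cr.py
python3 - <<'E'
from h import *
s=cap('side');cv2.imwrite('pics/si16.png',cv2.resize(s['image'][100:300,200:440],None,fx=3,fy=3))
E
```

```text
31.2 [ 0.6215 -0.0472  0.1629] 0.23675756144874002 [-1.9591 -5.9147  5.0974] [ 0.4071  0.9042 -0.7789  1.6318  0.7588  0.9354  1.0797]
uf 0.07433139864132937 -0.024783791780238564 r 0.045118641727807114 theta 89.40491642006431
```

View pics/si16.png

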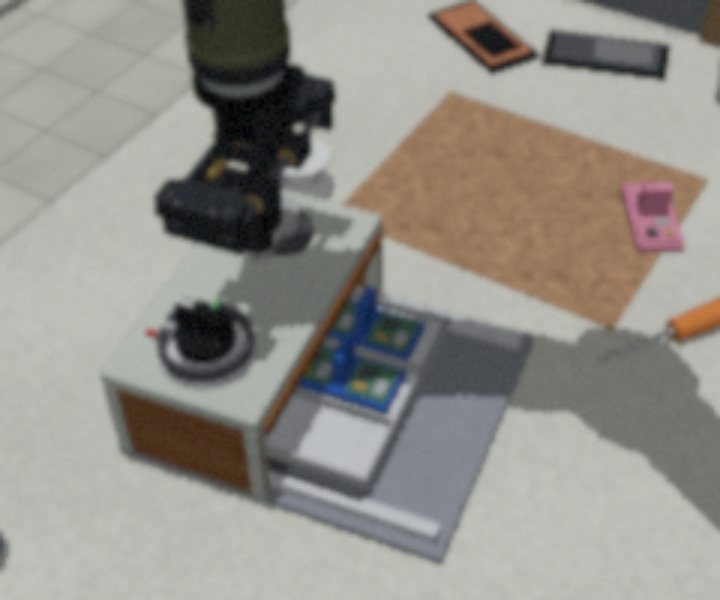

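The side view shows the tray about 62 mm in, with the boards still flat in their bays. I'll continue.

Request:
play_rows([
  {"linear": [-2.7, 15.4, 0], "angular": [0, 0, 0], "grip": 0.85},
  {"linear": [-10.5, 28.9, 0], "angular": [0, 0, 0], "grip": 0.85},
  {"linear": [-22.5, 39, 0], "angular": [0, 0, 0], "grip": 0.85},
  {"linear": [-37.2, 44.3, 0], "angular": [0, 0, 0], "grip": 0.85},
  {"linear": [-52.8, 44.3, 0], "angular": [0, 0, 0], "grip": 0.85},
  {"linear": [-67.5, 39, 0], "angular": [0, 0, 0], "grip": 0.85},
  {"linear": [-79.5, 28.9, 0], "angular": [0, 0, 0], "grip": 0.85},
  {"linear": [-87.3, 15.4, 0], "angular": [0, 0, 0], "grip": 0.85},
  {"linear": [-90, 0, 0], "angular": [0, 0, 0], "grip": 0.85},
])

```text
time: 32.15
tcp_pos: [0.6366, -0.1364, 0.163]
tcp_rot: [[-0.161, 0.987, 0.002], [0.987, 0.161, 0.002], [0.001, 0.003, -1.0]]
ft_force: [2.7, 5.9, 2.5]
opening: 0.242
```

```bash
python3 cr.py
```

```text
32.15 [ 0.6366 -0.1364  0.163 ] 0.2418395426584149 [2.6716 5.9469 2.5452] [ 0.536   0.937  -0.7904  1.5446  0.756   0.984   1.2506]
uf 0.07461620404238035 -0.11519542074481175 r 0.04529579363918419 theta -89.76751126947933
```

Request:
play_rows([
  {"linear": [2.7, -15.4, 0], "angular": [0, 0, 0], "grip": 0.85},
  {"linear": [10.5, -28.9, 0], "angular": [0, 0, 0], "grip": 0.85},
  {"linear": [22.5, -39, 0], "angular": [0, 0, 0], "grip": 0.85},
  {"linear": [37.2, -44.3, 0], "angular": [0, 0, 0], "grip": 0.85},
  {"linear": [52.8, -44.3, 0], "angular": [0, 0, 0], "grip": 0.85},
  {"linear": [67.5, -39, 0], "angular": [0, 0, 0], "grip": 0.85},
  {"linear": [79.5, -28.9, 0], "angular": [0, 0, 0], "grip": 0.85},
  {"linear": [87.3, -15.4, 0], "angular": [0, 0, 0], "grip": 0.85},
  {"linear": [90, 0, 0], "angular": [0, 0, 0], "grip": 0.85},
])

```text
time: 33.05
tcp_pos: [0.621, -0.0473, 0.1628]
tcp_rot: [[-0.163, 0.987, -0.003], [0.987, 0.163, -0.003], [-0.002, -0.003, -1.0]]
ft_force: [-2.5, -4.1, 5.4]
opening: 0.242
```

```bash
python3 cr.py
```

```text
33.05 [ 0.621  -0.0473  0.1628] 0.24203876409810945 [-2.5183 -4.1466  5.3963] [ 0.4074  0.904  -0.7791  1.6327  0.7587  0.9357  1.0796]
uf 0.07382182237735907 -0.024795648202113687 r 0.04511495741512925 theta 88.75762175707582
```

Request:
play_rows([
  {"linear": [-2.7, 15.4, 0], "angular": [0, 0, 0], "grip": 0.85},
  {"linear": [-10.5, 28.9, 0], "angular": [0, 0, 0], "grip": 0.85},
  {"linear": [-22.5, 39, 0], "angular": [0, 0, 0], "grip": 0.85},
  {"linear": [-37.2, 44.3, 0], "angular": [0, 0, 0], "grip": 0.85},
  {"linear": [-52.8, 44.3, 0], "angular": [0, 0, 0], "grip": 0.85},
  {"linear": [-67.5, 39, 0], "angular": [0, 0, 0], "grip": 0.85},
  {"linear": [-79.5, 28.9, 0], "angular": [0, 0, 0], "grip": 0.85},
  {"linear": [-87.3, 15.4, 0], "angular": [0, 0, 0], "grip": 0.85},
  {"linear": [-90, 0, 0], "angular": [0, 0, 0], "grip": 0.85},
])

```text
time: 33.95
tcp_pos: [0.6363, -0.1364, 0.163]
tcp_rot: [[-0.161, 0.987, 0.002], [0.987, 0.161, 0.001], [0.001, 0.002, -1.0]]
ft_force: [3.0, 4.9, 1.5]
opening: 0.236
```

```bash
python3 cr.py
```

```text
33.95 [ 0.6363 -0.1364  0.163 ] 0.23606060786159808 [2.9701 4.856  1.4536] [ 0.5362  0.9369 -0.7904  1.5449  0.7559  0.9845  1.2505]
uf 0.07431194180724626 -0.1152295333601695 r 0.045332160718966764 theta -89.38312636305866
```

Request:
play_rows([
  {"linear": [2.7, -15.4, 0], "angular": [0, 0, 0], "grip": 0.85},
  {"linear": [10.5, -28.9, 0], "angular": [0, 0, 0], "grip": 0.85},
  {"linear": [22.5, -39, 0], "angular": [0, 0, 0], "grip": 0.85},
  {"linear": [29.6, -42.3, 0], "angular": [0, 0, 0], "grip": 0.85},
  {"linear": [37.2, -44.3, 0], "angular": [0, 0, 0], "grip": 0.85},
  {"linear": [42, -45, 0], "angular": [0, 0, 0], "grip": 0.85},
  {"linear": [45, -45, 0], "angular": [0, 0, 0], "grip": 0.85},
  {"linear": [47, -45, 0], "angular": [0, 0, 0], "grip": 0.85},
  {"linear": [48, -45, 0], "angular": [0, 0, 0], "grip": 0.85},
  {"linear": [48, -45, 0], "angular": [0, 0, 0], "grip": 0.85},
])

```text
time: 34.95
tcp_pos: [0.5845, -0.0989, 0.1629]
tcp_rot: [[-0.16, 0.987, 0.0], [0.987, 0.16, -0.004], [-0.004, -0.0, -1.0]]
ft_force: [3.7, -4.5, 3.3]
opening: 0.242
```

```bash
python3 cr.py
python3 - <<'E'
from h import *
s=cap('side');cv2.imwrite('pics/si17.png',cv2.resize(s['image'][100:300,200:440],None,fx=3,fy=3))
c=cap('wrist','w17.png')
E
```

```text
34.95 [ 0.5845 -0.0989  0.1629] 0.2424584899684948 [ 3.7445 -4.4754  3.3345] [ 0.5123  0.8708 -0.7806  1.7309  0.7801  0.8795  1.1134]
uf 0.029436985719962543 -0.06970223853541653 r 0.04536344535160173 theta 0.24978114149709438
```

View pics/si17.png

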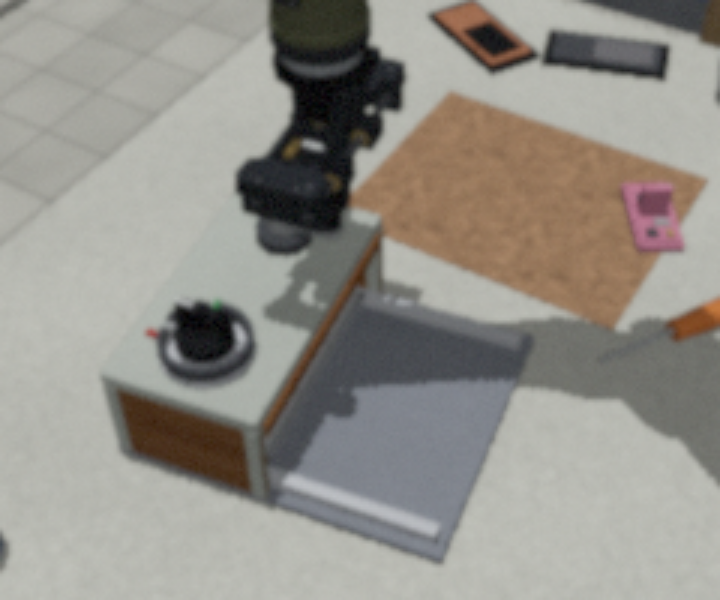

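View pics/w17.png

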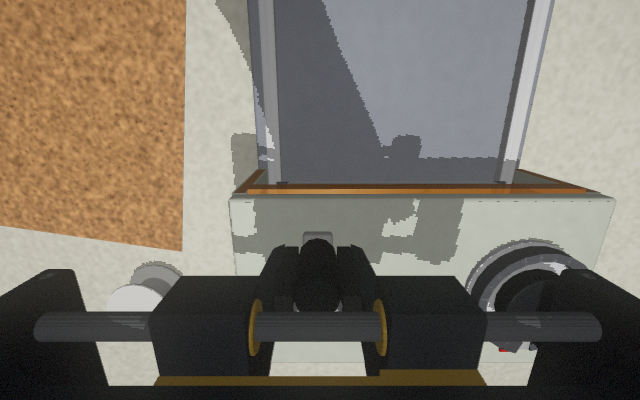

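Request:
play_rows([
  {"linear": [2, 0, 0], "angular": [0, 0, 0], "grip": 0.85},
  {"linear": [4, 0, 0], "angular": [0, 0, 0], "grip": 0.85},
  {"linear": [4, 0, 0], "angular": [0, 0, 0], "grip": 0.85},
  {"linear": [4, 0, 0], "angular": [0, 0, 0], "grip": 0.85},
])

```text
time: 35.45
tcp_pos: [0.5844, -0.0985, 0.1629]
tcp_rot: [[-0.157, 0.988, 0.001], [0.988, 0.157, -0.009], [-0.009, -0.0, -1.0]]
ft_force: [6.3, -10.8, 3.6]
opening: 0.245
```

```bash
python3 cr.py
```

```text
35.45 [ 0.5844 -0.0985  0.1629] 0.2447750279552268 [  6.3218 -10.8405   3.551 ] [ 0.5075  0.8689 -0.7765  1.733   0.7831  0.8784  1.1053]
uf 0.029402391419527375 -0.06934807787584986 r 0.0454009634573643 theta 0.6965400041026628
```

The crank is at its stop: force rose to 12 N without motion. I relax, release, and lift.

Request:
play_rows([
  {"linear": [-3, 0, 0], "angular": [0, 0, 0], "grip": 0.85},
  {"linear": [-5.5, 0, 0], "angular": [0, 0, 0], "grip": 0.85},
  {"linear": [-6, 0, 0], "angular": [0, 0, 0], "grip": 0.6},
  {"linear": [-6, 0, 0], "angular": [0, 0, 0], "grip": 0.55},
  {"linear": [-6, 0, 0], "angular": [0, 0, 0], "grip": 0.55},
  {"linear": [-6, 0, -30], "angular": [0, 0, 0], "grip": 0.55},
  {"linear": [-6, 0, -70], "angular": [0, 0, 0], "grip": 0.55},
  {"linear": [-6, 0, -115], "angular": [0, 0, 0], "grip": 0.55},
  {"linear": [20, -5, -150], "angular": [0, 0, 0], "grip": 0.55},
  {"linear": [60, -10, -185], "angular": [0, 0, 0], "grip": 0.55},
])

```text
time: 36.45
tcp_pos: [0.5641, -0.038, 0.3465]
tcp_rot: [[-0.158, 0.987, -0.001], [0.987, 0.158, -0.001], [-0.001, -0.001, -1.0]]
ft_force: [1.2, 0.3, 0.6]
opening: 0.45
```

Run:
```python
from h import *
c=cap('wrist','w18.png');np.save('w18.npy',c,allow_pickle=True);P=cloud(c)
a=np.radians(9.42);u=np.array([np.cos(a),np.sin(a)]);v=np.array([-u[1],u[0]]);o=np.array([.4701,-.0472])+.075*u
def r(z0,z1,lo,hi):
    w=P[...,:2]-o;U=w@u;V=w@v
    m=(P[...,2]>z0)&(P[...,2]<z1)&(U>lo[0])&(U<hi[0])&(V>lo[1])&(V<hi[1])
    print(m.sum());
    if m.sum(): print('min',U[m].min(),V[m].min(),'max',U[m].max(),V[m].max(),'mid',(U[m].min()+U[m].max())/2,(V[m].min()+V[m].max())/2,'z',np.median(P[m][:,2]),np.percentile(P[m][:,2],95)); return np.stack([U[m],V[m]],1)
r(.181,.19,(-.02,-.12),(.14,-.02))
q=r(.157,.168,(.02,.04),(.13,.12))
if q is not None: print(cv2.minAreaRect(q.astype(np.float32).reshape(-1,1,2)))
go([*(o+.0748*u+.0777*v),.25],99.42)
```

```text
309
min 0.01904960453516773 -0.07934635963920614 max 0.040329520591141664 -0.05930290095206926 mid 0.0296895625631547 -0.06932463029563771 z 0.18509377821982204 0.18632427910000482
360
min 0.05295422212728809 0.07162477584452066 max 0.0967756910561498 0.08371424489800404 mid 0.07486495659171895 0.07766951037126235 z 0.16195725302621455 0.16345227529100176
((0.07486315071582794, 0.07772845774888992), (0.012033194303512573, 0.043808456510305405), 89.71548461914062)
t 36.5 tcp [ 0.5639 -0.0268  0.353 ] lin [ 71.9  53.6 103.8] ang [ 0.0083 -0.0054  0.0076] q [ 0.5001  0.625  -0.942   1.5973  0.5313  1.1868  1.1914] open 0.4490910203627637
```

View pics/w18.png

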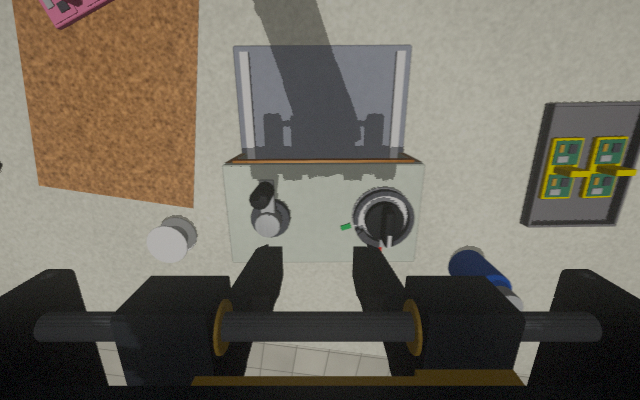

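Request:
play_rows([
  {"linear": [30, 25, 20], "angular": [0, 0, 0], "grip": 0.65},
  {"linear": [60, 45, 50], "angular": [0, 0, 0], "grip": 0.65},
  {"linear": [72, 54, 80], "angular": [0, 0, 0], "grip": 0.65},
  {"linear": [72, 54, 110], "angular": [0, 0, 0], "grip": 0.65},
  {"linear": [72, 54, 140], "angular": [0, 0, 0], "grip": 0.65},
  {"linear": [72, 54, 160], "angular": [0, 0, 0], "grip": 0.65},
  {"linear": [72, 54, 160], "angular": [0, 0, 0], "grip": 0.65},
  {"linear": [72, 54, 160], "angular": [0, 0, 0], "grip": 0.65},
])

```text
time: 37.3
tcp_pos: [0.6058, 0.0434, 0.1857]
tcp_rot: [[-0.163, 0.987, -0.001], [0.987, 0.163, 0.0], [0.001, -0.001, -1.0]]
ft_force: [-0.6, 0.4, 0.7]
opening: 0.351
```

Run:
```python
from h import *
go([.6052,.0541,.153],99.42)
```

```text
t 37.3 tcp [0.6058 0.0434 0.1857] lin [10.6  1.2 32.7] ang [-0.0009 -0.0006 -0.0003] q [ 0.2755  0.8566 -0.7924  1.6666  0.7288  0.9392  0.9384] open 0.3506199270896592
```

Request:
play_rows([
  {"linear": [10.5, 1, 0], "angular": [0, 0, 0], "grip": 0.65},
  {"linear": [10.5, 1, 0], "angular": [0, 0, 0], "grip": 0.65},
  {"linear": [10.5, 1, 15], "angular": [0, 0, 0], "grip": 0.65},
  {"linear": [10.5, 1, 27], "angular": [0, 0, 0], "grip": 0.65},
  {"linear": [10.5, 1, 32], "angular": [0, 0, 0], "grip": 0.65},
  {"linear": [10.5, 1, 32], "angular": [0, 0, 0], "grip": 0.65},
  {"linear": [10.5, 1, 32], "angular": [0, 0, 0], "grip": 0.65},
])

```text
time: 38.0
tcp_pos: [0.6054, 0.0534, 0.1534]
tcp_rot: [[-0.162, 0.987, -0.0], [0.987, 0.162, 0.0], [0.0, -0.0, -1.0]]
ft_force: [1.0, 0.9, 0.5]
opening: 0.345
```

Run:
```python
from h import *
go([.6052,.0541,.153],99.42)
print(bot.get_state()['ft_force'])
```

```text
t 38.0 tcp [0.6054 0.0534 0.1534] lin [ 0.7 -0.1  0.4] ang [-0.0003 -0.0001 -0.0013] q [ 0.2431  0.8957 -0.7608  1.6894  0.7709  0.8825  0.8873] open 0.34508126981472526
[0.9997 0.9281 0.4954]
```

Grip the bar with 40 N, then press down in small steps.

Request:
play_rows([
  {"linear": [0.5, 0, 0], "angular": [0, 0, 0], "grip": 0.95},
  {"linear": [0.5, 0, 0], "angular": [0, 0, 0], "grip": 0.95},
  {"linear": [0.5, 0, 0], "angular": [0, 0, 0], "grip": 0.95},
  {"linear": [0.5, 0, 0], "angular": [0, 0, 0], "grip": 0.95},
  {"linear": [0.5, 0, 0], "angular": [0, 0, 0], "grip": 0.95},
  {"linear": [0.5, 0, 3], "angular": [0, 0, 0], "grip": 0.95},
  {"linear": [0.5, 0, 6], "angular": [0, 0, 0], "grip": 0.95},
  {"linear": [0.5, 0, 9], "angular": [0, 0, 0], "grip": 0.95},
  {"linear": [0.5, 0, 11], "angular": [0, 0, 0], "grip": 0.95},
  {"linear": [0.5, 0, 11], "angular": [0, 0, 0], "grip": 0.95},
], newtons=40)

```text
time: 39.0
tcp_pos: [0.6057, 0.0543, 0.1439]
tcp_rot: [[-0.163, 0.987, 0.001], [0.987, 0.163, -0.0], [-0.0, 0.001, -1.0]]
ft_force: [-2.2, -0.4, 12.1]
opening: 0.132
```

Run:
```python
from h import *
go([.6052,.0541,.143],99.42)
s=bot.get_state();print(s['ft_force'],s['torque'])
```

```text
t 39.0 tcp [0.6057 0.0543 0.1439] lin [-0.2 -0.5  0.9] ang [ 0.0012  0.0003 -0.0011] q [ 0.2369  0.9074 -0.7514  1.6958  0.7855  0.8651  0.8743] open 0.132145122248948
[-2.1795 -0.3502 12.129 ] [-0.0389  0.4798  0.0395]
```

Request:
play_rows([
  {"linear": [0, 0, 2], "angular": [0, 0, 0], "grip": 0.95},
  {"linear": [0, 0, 2], "angular": [0, 0, 0.05], "grip": 0.95},
  {"linear": [0, 0, 2], "angular": [0, 0, 0.15], "grip": 0.95},
  {"linear": [0, 0, 2], "angular": [0, 0, 0.27], "grip": 0.95},
  {"linear": [0, 0, 2], "angular": [0, 0, 0.39], "grip": 0.95},
  {"linear": [0, 0, 2], "angular": [0, 0, 0.51], "grip": 0.95},
  {"linear": [0, 0, 2], "angular": [0, 0, 0.63], "grip": 0.95},
])

```text
time: 39.7
tcp_pos: [0.6057, 0.054, 0.1437]
tcp_rot: [[0.455, 0.891, 0.002], [0.891, -0.455, -0.001], [-0.0, 0.002, -1.0]]
ft_force: [-6.3, -1.2, 23.8]
opening: 0.133
```

Run:
```python
from h import *
go([.6052,.0541,.143],99.42-71.62)
s=bot.get_state();print(s['ft_force'],s['torque'])
```

```text
t 39.7 tcp [0.6057 0.054  0.1437] lin [-0.2 -0.5  0.7] ang [ 0.0024 -0.0007  0.6136] q [ 0.1593  0.8656 -0.5928  1.7009  0.6523  0.7801  0.3498] open 0.13255427348911103
[-6.3199 -1.1729 23.825 ] [-0.368   1.3592  0.0306]
```

Request:
play_rows([
  {"linear": [0, 0, -0.5], "angular": [0, 0, 0.12], "grip": 0.95},
  {"linear": [0, 0, -0.5], "angular": [0, 0, 0.24], "grip": 0.95},
  {"linear": [0, 0, -0.5], "angular": [0, 0, 0.36], "grip": 0.95},
  {"linear": [0, 0, -0.5], "angular": [0, 0, 0.48], "grip": 0.95},
  {"linear": [0, 0, -0.5], "angular": [0, 0, 0.57], "grip": 0.95},
  {"linear": [0, 0, -0.5], "angular": [0, 0, 0.61], "grip": 0.95},
  {"linear": [0, 0, -0.5], "angular": [0, 0, 0.63], "grip": 0.95},
  {"linear": [0, 0, -0.5], "angular": [0, 0, 0.64], "grip": 0.95},
  {"linear": [0, 0, -0.5], "angular": [0, 0, 0.64], "grip": 0.95},
])

```text
time: 40.6
tcp_pos: [0.6055, 0.0538, 0.1437]
tcp_rot: [[0.894, 0.448, 0.001], [0.448, -0.894, -0.002], [0.0, 0.002, -1.0]]
ft_force: [-6.0, -1.3, 22.7]
opening: 0.131
```

Run:
```python
from h import *
go([.6052,.0541,.143],99.42-71.62)
s=bot.get_state();print(s['ft_force'],s['torque'])
```

```text
t 40.6 tcp [0.6055 0.0538 0.1437] lin [-0.1 -0.4  0.7] ang [ 0.0021 -0.0005 -0.0205] q [ 0.0708  0.8334 -0.4241  1.706   0.4904  0.7086 -0.144 ] open 0.13105864240390322
[-5.9933 -1.3099 22.6608] [-0.3024  1.3     0.2562]
```

Request:
play_rows([
  {"linear": [0, 0, -3], "angular": [0, 0, 0], "grip": 0.95},
  {"linear": [0, 0, -6], "angular": [0, 0, 0], "grip": 0.95},
  {"linear": [0, 0, -9], "angular": [0, 0, 0], "grip": 0.95},
  {"linear": [0, 0, -11], "angular": [0, 0, 0], "grip": 0.95},
  {"linear": [0, 0, -11], "angular": [0, 0, 0], "grip": 0.95},
  {"linear": [0, 0, -11], "angular": [0, 0, 0], "grip": 0.95},
])

```text
time: 41.2
tcp_pos: [0.6053, 0.0537, 0.1519]
tcp_rot: [[0.894, 0.448, -0.0], [0.448, -0.894, -0.0], [-0.0, 0.0, -1.0]]
ft_force: [-0.4, -0.4, 3.4]
opening: 0.132
```

Run:
```python
from h import *
go([.6052,.0541,.153],99.42-71.62)
s=bot.get_state();print(s['ft_force'],s['torque'])
```

```text
t 41.2 tcp [0.6053 0.0537 0.1519] lin [ 0.1 -0.4 -1.1] ang [ 0.0002  0.0004 -0.0211] q [ 0.076   0.8229 -0.4319  1.7     0.4809  0.7264 -0.1357] open 0.1319971211705405
[-0.4107 -0.3646  3.3631] [-0.1081  0.0517  0.2945]
```

Force is down to 3.4 N, so the spring is carrying it up. I release, lift off and check.

Request:
play_rows([
  {"linear": [0, 0, -1], "angular": [0, 0, 0], "grip": 0.95},
  {"linear": [0, 0, -1], "angular": [0, 0, 0], "grip": 0.7},
  {"linear": [0, 0, -1], "angular": [0, 0, 0], "grip": 0.65},
  {"linear": [0, 0, -1], "angular": [0, 0, 0], "grip": 0.65},
  {"linear": [0, 0, -15], "angular": [0, 0, 0], "grip": 0.65},
  {"linear": [0, 0, -50], "angular": [0, 0, 0], "grip": 0.6},
  {"linear": [0, 0, -100], "angular": [0, 0, 0], "grip": 0.5},
  {"linear": [0, -20, -150], "angular": [0, 0, -0.12], "grip": 0.5},
  {"linear": [0, -40, -190], "angular": [0, 0, -0.25], "grip": 0.5},
  {"linear": [0, -40, -190], "angular": [0, 0, -0.25], "grip": 0.5},
])

```text
time: 42.2
tcp_pos: [0.5888, 0.0954, 0.35]
tcp_rot: [[0.751, 0.66, 0.012], [0.66, -0.751, 0.007], [0.014, 0.003, -1.0]]
ft_force: [1.0, 0.2, -0.4]
opening: 0.503
```

Run:
```python
from h import *
s=bot.get_state();print(s['time'],s['tcp_pos'],s['ft_force'])
c=cap('wrist','w19.png');np.save('w19.npy',c,allow_pickle=True);P=cloud(c)
a=np.radians(9.42);u=np.array([np.cos(a),np.sin(a)]);v=np.array([-u[1],u[0]]);o=np.array([.4701,-.0472])+.075*u
w=P[...,:2]-o;U=w@u;V=w@v
m=(P[...,2]>.148)&(P[...,2]<.168)&(U>.02)&(U<.13)&(V>.03)&(V<.12)
q=np.stack([U[m],V[m]],1);print(len(q),np.percentile(P[m][:,2],[50,95]))
if len(q): print(cv2.minAreaRect(q.astype(np.float32).reshape(-1,1,2)), 'pca',(lambda e:np.degrees(np.arctan2(e[1],e[0])))(np.linalg.svd(q-q.mean(0),full_matrices=False)[2][0]))
m=(P[...,2]>.181)&(P[...,2]<.19)&(V<-.03)&(V>-.12)&(U>-.1)&(U<.15)
print('handle',m.sum(),(U[m].min()+U[m].max())/2,(V[m].min()+V[m].max())/2)
i=c['image'];cv2.imwrite('pics/w19.png',i)
s=cap('side');cv2.imwrite('pics/si19.png',cv2.resize(s['image'][100:300,200:440],None,fx=3,fy=3))
s=cap('scene');cv2.imwrite('pics/sc19.png',cv2.resize(s['image'][150:330,140:480],None,fx=2.3,fy=2.3))
```

```text
42.2 [0.5888 0.0954 0.35  ] [ 0.9839  0.2014 -0.3965]
385 [0.162  0.1637]
((0.07533340901136398, 0.07781673222780228), (0.011940889991819859, 0.04464157298207283), 18.24556541442871) pca -71.69699173624824Traceback (most recent call last):
  File "<stdin>", line 10, in <module>
    return umr_minimum(a, axis, None, out, keepdims, initial, where)
ValueError: zero-size array to reduction operation minimum which has no identity
```

View pics/w19.png

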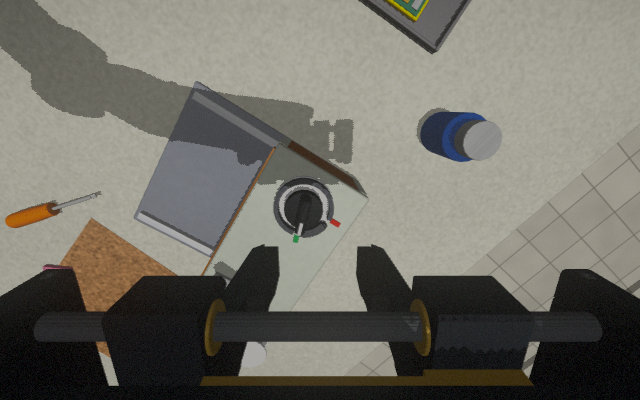

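Run:
```python
from h import *
s=cap('side');cv2.imwrite('pics/si19.png',cv2.resize(s['image'][100:300,200:440],None,fx=3,fy=3))
s=cap('scene');cv2.imwrite('pics/sc19.png',cv2.resize(s['image'][150:330,140:480],None,fx=2.3,fy=2.3))
go([.36,-.06,.36],99.4)
```

```text
t 42.35 tcp [0.5872 0.089  0.3422] lin [-269.3  -35.9  -17.6] ang [ 0.0004  0.0011 -1.022 ] q [ 0.1148  0.6023 -0.6092  1.5287  0.3683  1.1273  0.1416] open 0.49746625688872587
```

View pics/sc19.png

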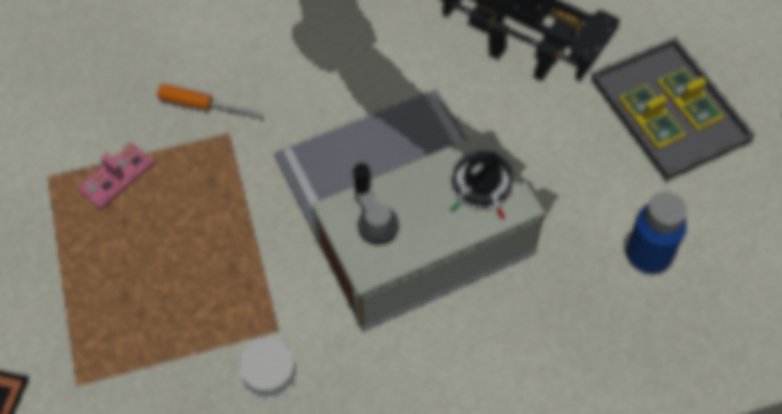

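View pics/si19.png

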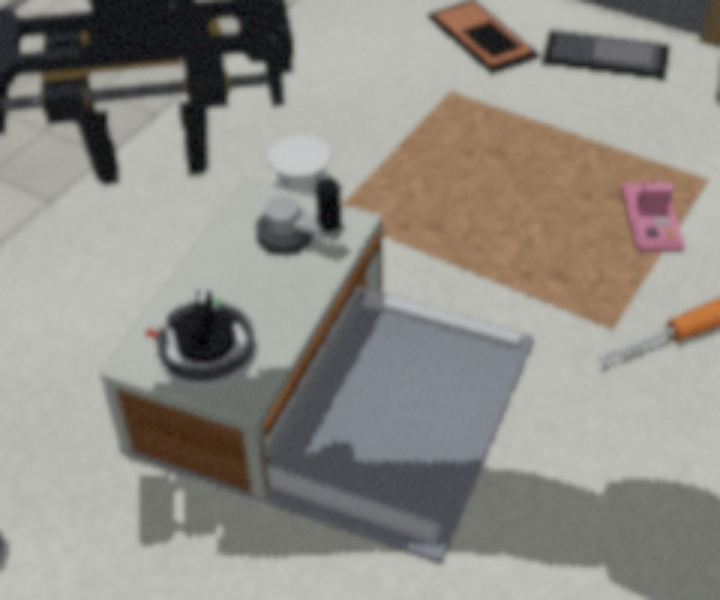

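Request:
play_rows([
  {"linear": [0, 0, 0], "angular": [0, 0, 0], "grip": 0.5},
  {"linear": [0, 0, 0], "angular": [0, 0, 0], "grip": 0.5},
  {"linear": [0, 0, 0], "angular": [0, 0, 0], "grip": 0.5},
])

```text
time: 42.65
tcp_pos: [0.5873, 0.0891, 0.341]
tcp_rot: [[0.756, 0.654, -0.002], [0.654, -0.756, -0.001], [-0.002, -0.001, -1.0]]
ft_force: [-0.5, -0.2, -0.0]
opening: 0.502
```

```bash
python3 -c "
from h import *
s=bot.get_state();print(s['time'],s['joint_velocities']);print(bot.close_job())"
```

```text
42.65 [-0.0037 -0.005  -0.0051 -0.0051 -0.0006  0.0015  0.0001]
the job is handed in; nothing more can be done
None
```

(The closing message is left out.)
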